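Empty the sold pot's markers into the tilt-out rack

ROBOT

A 6-joint arm with a two-finger parallel gripper is mounted at the origin on the work surface. World frame = base frame: x ahead of the robot, y to its left, z up, the work surface at z = 0. Lengths are in m, angles in rad, forces in N, time in s.
With the tool pointing down it reaches from about 0.35 to 0.775 m from the base axis. Payload 7.3 kg.
Tool frame: the origin (TCP) lies between the finger pads; the fingertips stand 14 mm ahead of it and the grasp point (between the pads) lies 5 mm behind it; z points along the fingers, y is the direction in which the jaws open and shut (so a half turn about z gives the same grasp; the last joint's range is limited). The gripper opens to 92 mm and grips with 3 to 60 N. Pads are 19 mm wide; open, the fingers measure 130 mm over their backs; the gripper's body (75 mm by 190 mm) begins 47 mm behind the grasp point.
Start: joints at [1.121, 0.342, 1.524, -0, 1.275, -0.146], TCP at [0.157, 0.501, 0.241] pointing down, gripper open.
Joint ranges: [-2.53, 2.53], [-0.77, 2.02], [0.04, 2.7], [-1, 4.14], [0.28, 2.66], [-3.11, 3.11]. Speed limits (rad/s): [2.57, 2.57, 3.14, 3.14, 3.14, 3.14].

INTERFACE

Orientations are given as [roll, pitch, yaw] about the fixed x, y, z axes, in that order (R = Rz(yaw) Ry(pitch) Rx(roll)).
In Python, from cell import robot gives the robot as it stands.
- The arm moves only by the shell command python3 -m creep 'ROWS' [FORCE]. ROWS is JSON, a list that holds one entry, the list of rows, each a list of 7 numbers: the shift along the tool's x, y, z in cm, then the turn, a rotation vector about the tool's x, y, z in degrees, then the gripper command: -1 is shut, 1 is fully open, values between are in proportion. In form: [[[tx, ty, tz, wx, wy, wz, gripper], ...]]. A call has 1 to 8 rows; each row is the pose to reach, as a shift and turn from the pose measured when the call began, along the tool's axes at that moment; what a row does not reach only later rows make up. A row lasts 1/10 s, in which the tool goes at most 50 mm and 8.59 degrees, less where a joint would pass 70% of its speed; a pose out of reach is approached as far as the arm can. A call with a gripper value outside its range is refused whole. The fingers move at their own pace and stop on an object; FORCE is the grip in N (left out, the last holds). Time passes only in rows, so rows that repeat a pose let the fingers close. It gives the time, the measured TCP pose, the force and the opening at its end, in the units of the state.
- robot.observe(): the state, without advancing time (a new reading comes with each control period).
- robot.read_camera(name): name is "scene" or "top"; returns the picture (400x640x3 uint8, red, green, blue); there is no depth.
- robot.camera_params(name): a dict with "camera_matrix" (3x3 intrinsics, pixels), "R" (3x3) and "t" (3): a world point X has camera coordinates R X + t. Camera axes: x right, y down, z forward; pixel columns grow to the right and rows downward; lengths in m; the calibration is good to about 2 mm. A picture is of the moment at which its call begins. camera_params takes no time and is no camera call.
- robot.hand_in(): hands the job in, once; it reports no verdict.
Trained networks look in the newest picture that a camera, given by its name, has taken for a name from the list of things; names that differ only in an ending like _2 or _b are one class to them, and where a whole thing is asked for, a point or a joint stands for the part that bears it (a point fixed in the world has none). Each returns a list of dicts, best first, with "score" (0 to 1); they miss things now and then, are a little off and sometimes report something else, mostly with a low value. They report only what shows in the picture. A call takes as long as a camera call. They do not tell look-alikes from the thing itself.
- robot.look_for(camera, label): "centre" ([x, y, z] in m, in the coordinates of the camera as it stood for that picture, good to about 4 mm: the middle of the surface that is visible of it).
- robot.masks_of(camera, label): "mask" (400x640 bool, what is visible of it).
The state is a dict: "time": time; "qpos": joint angles; "qvel": joint speeds; "joint_efforts": joint torques, N m; "tool_pos": TCP position; "tool_rot": TCP orientation; "contact_force": force on the tool from outside, world axes, zero at the start; "torque": the same for the moment, N m; "opening": finger opening in m.
Only numpy, scipy, OpenCV 4.12 (cv2) and the standard library are available. Lean on these libraries where they do the work, as an engineer would, in place of code of your own. Each camera call takes 0.05 s, during which the arm holds its last target.

TASK

The black pot has been sold, so clear out the paint markers that stand in it: pull the blue rack's white flap right out, take every marker out of the black pot and drop it into the pocket behind the flap, then push the flap fully shut again. Leave the pots standing, and do not disturb the green pot with its brushes or the other things on the bench.

Things in the scene. Friction and masses are not known exactly. Their poses are not given: they have to be found in the camera images.
- flap (a joint): Tilt of the rack's white front flap about its bottom edge: 0 = closed upright against the rack, 0.7 rad = fully tilted out towards the robot (end stop). It starts closed or slightly ajar. The hinge is a little stiff: it stays where it is left.
- rack: Blue steel tilt-out rack standing on the bench, 120 deep (x) x 270 wide (y) x 220 high; origin at the centre of its underside; its front, with the flap, faces its own -x. It has a 10 mm roof, so it can be filled only while the flap is tilted out. It does not move.
- flap_hinge (a point): Middle of the flap's hinge line: bottom front edge of the flap, 15 mm above the bench. The frame turns with the flap: y along the hinge, z up the flap, x into the rack (when closed). The flap panel is 270 wide, 195 high, 10 thick (from x = 0 to x = 10 mm).
- flap_bar (a point): Middle of the flap's steel pull bar: the level top of an upright steel loop on the flap, a round bar 12 mm thick and 120 long along y, standing clear above the panel: 230 above the hinge line (35 above the panel's top edge, 25 above the rack's roof when closed) and 20 mm in front of the panel's face. Frame turns with the flap.
- flap_pocket (a point): Centre of the inner floor of the grey pocket fixed behind the flap, which tilts out with it; axes as flap_hinge. The pocket is 75 deep (x from -37 to +37 mm), 226 wide (y), its side walls 125 and back wall 114 above the floor; the flap panel, 189 above the floor, is its front. Its mouth is reached from above when the flap is tilted out.
- black_pot: Glossy black glazed flowerpot with scalloped rim and a gold line, loose, about 0.9 kg, 118 across, 85 high, rim about 102 inside, wall 6, floor 8 thick; holds the markers, standing side by side. Origin at the centre of its underside.
- marker1: Jumbo paint marker, red and white, 145 long, about 45 g, standing cap down in the black pot at the start (top 153 above the bench). Origin at the centre of the foot (cap end); its z axis runs along it towards the top (white barrel end). Barrel 18 diameter; the cap, its lowest 45 mm, is 22 x 22 square. May be absent.
- marker2: Jumbo paint marker, yellow and white, 145 long, about 45 g, standing cap down in the black pot at the start (top 153 above the bench). Origin at the centre of the foot (cap end); its z axis runs along it towards the top (white barrel end). Barrel 18 diameter; the cap, its lowest 45 mm, is 22 x 22 square. May be absent.
- marker3: Jumbo paint marker, blue and white, 145 long, about 45 g, standing cap down in the black pot at the start (top 153 above the bench). Origin at the centre of the foot (cap end); its z axis runs along it towards the top (white barrel end). Barrel 18 diameter; the cap, its lowest 45 mm, is 22 x 22 square. May be absent.
- marker4: Jumbo paint marker, orange and white, 145 long, about 45 g, standing cap down in the black pot at the start (top 153 above the bench). Origin at the centre of the foot (cap end); its z axis runs along it towards the top (white barrel end). Barrel 18 diameter; the cap, its lowest 45 mm, is 22 x 22 square. May be absent.
- green_pot: Pale green flowerpot, 116 across, 85 high, with two wooden brushes standing in it; not part of the job. Origin at the centre of its underside.
- brush1: Wooden brush standing in the green pot, 175 long, 16 square handle, 30 wide head at the top; origin at its foot. Leave alone.
- brush2: Second wooden brush, the same. Leave alone.
- tape_roll: Yellow ring of packing tape lying flat, 96 outside, 45 high; origin under its centre. Leave alone.
- bowl: White bowl, 100 across, 50 high; origin under its centre. Leave alone.
- saucer: Terracotta saucer, 100 across, 14 high; origin under its centre. Leave alone.
- carton: Small brown carton 90 x 120 x 60 high; origin under its centre. Leave alone.
There are look-alikes about, which are no part of the job. What is shaped like the black_pot but purple is not meant.

How it is judged:
On the way, in this order (a step that is already met when the one before it is completed fails the run):
1. the flap is pulled out (past 0.5 rad) (value of joint flap above 0.5 rad), for 0.2 s.
2. every marker is in the pocket while the flap is out (past 0.4 rad) (x of marker1 in the frame of flap_pocket between -0.05 and 0.065 m and y of marker1 in the frame of flap_pocket between -0.12 and 0.12 m and z of marker1 in the frame of flap_pocket between -0.006 and 0.18 m and x of marker2 in the frame of flap_pocket between -0.05 and 0.065 m and y of marker2 in the frame of flap_pocket between -0.12 and 0.12 m and z of marker2 in the frame of flap_pocket between -0.006 and 0.18 m and x of marker3 in the frame of flap_pocket between -0.05 and 0.065 m and y of marker3 in the frame of flap_pocket between -0.12 and 0.12 m and z of marker3 in the frame of flap_pocket between -0.006 and 0.18 m and x of marker4 in the frame of flap_pocket between -0.05 and 0.065 m and y of marker4 in the frame of flap_pocket between -0.12 and 0.12 m and z of marker4 in the frame of flap_pocket between -0.006 and 0.18 m and value of joint flap above 0.4 rad), for 0.2 s.
3. the flap is pushed shut (below 0.06 rad) (value of joint flap below 0.06 rad), for 0.2 s.
At the end, for the whole second after the job is handed in: The flap is shut (below 0.06 rad), every marker present lies or stands in the pocket behind it (its cap end between the pocket's walls, 0 to 180 mm above its floor) at rest, and the black pot stands upright (within 0.15 rad) on the bench (x of marker1 in the frame of flap_pocket between -0.05 and 0.065 m and y of marker1 in the frame of flap_pocket between -0.12 and 0.12 m and z of marker1 in the frame of flap_pocket between -0.006 and 0.18 m and x of marker2 in the frame of flap_pocket between -0.05 and 0.065 m and y of marker2 in the frame of flap_pocket between -0.12 and 0.12 m and z of marker2 in the frame of flap_pocket between -0.006 and 0.18 m and x of marker3 in the frame of flap_pocket between -0.05 and 0.065 m and y of marker3 in the frame of flap_pocket between -0.12 and 0.12 m and z of marker3 in the frame of flap_pocket between -0.006 and 0.18 m and x of marker4 in the frame of flap_pocket between -0.05 and 0.065 m and y of marker4 in the frame of flap_pocket between -0.12 and 0.12 m and z of marker4 in the frame of flap_pocket between -0.006 and 0.18 m and linear speed of each of marker1, marker2, marker3, marker4 below 0.03 m/s and value of joint flap below 0.06 rad and angle between black_pot's own z axis and vertical below 0.15 rad and height (world z) of black_pot below 0.03 m); the robot touches nothing.
It fails at once if the black pot is tipped over (more than 0.6 rad) (angle between black_pot's own z axis and vertical above 0.6 rad).
It fails at once if the green pot, a brush, the tape roll, the bowl, the saucer or the carton is shifted more than 60 mm (distance of any of green_pot, brush1, brush2, tape_roll, bowl, saucer, carton from where it was at the start of the episode above 0.06 m).
Of marker1, marker2, marker3, marker4 only 3 to 4 are there at a start; the rules pass over those that are not, and their reading is None.
At some moment in a run one of black_pot may be knocked a few centimetres aside while the robot is not near it.
Once in a run the grip may slacken for a moment while it holds something.
It also fails if it takes over 208 s, if anything falls off the work surface, if the arm or the gripper's body presses on something with over 40 N, if the wrist force passes 120 N, or if a joint passes its speed limit or range.

## Working session

There is one attempt and no reset: what is moved stays moved. The work goes in short steps, Python scripts to look and compute and a shell command to move; the robot and the scene stay as the last step left them, time stands still between calls to the robot, and variables do not carry over. Pictures are saved under pics/ and viewed, and the job is handed in when it is done.

```bash
ls; mkdir -p pics; python3 - <<'E'
from cell import robot
import cv2
print(robot.observe())
for c in("scene","top"):
    im=robot.read_camera(c); cv2.imwrite(f"pics/{c}0.png",im[:,:,::-1])
    p=robot.camera_params(c); print(c,p)
E
```

```text
pics
{'time': 0.0, 'qpos': array([ 1.12099926e+00,  3.42710741e-01,  1.52505122e+00,  2.59294941e-05,
        1.27538615e+00, -1.45997521e-01]), 'qvel': array([-0.00026639, -0.00011292, -0.0004048 , -0.00041069,  0.0012294 ,
        0.00025095]), 'joint_efforts': array([-2.53816552e-04, -4.31237519e+01, -2.44215328e+01,  7.17201247e-02,
        5.59447089e-02, -7.49255651e-05]), 'tool_pos': array([0.15684841, 0.50060647, 0.24003923]), 'tool_rot': array([-3.14005735e+00, -2.50817404e-04,  2.83778534e+00]), 'contact_force': array([-0.46673082,  0.02009499,  0.48148963]), 'torque': array([-0.03238452,  0.04790301,  0.04004282]), 'opening': 0.09158351865641545}
scene {'camera_matrix': array([[423.42683739,   0.        , 324.58120387],
       [  0.        , 423.42683739, 199.24007748],
       [  0.        ,   0.        ,   1.        ]]), 'R': array([[ 0.963519  , -0.26759521,  0.00489295],
       [-0.23888501, -0.86809967, -0.43512862],
       [ 0.1206859 ,  0.41808584, -0.90035501]]), 't': array([-0.47193081,  0.13220678,  1.21975257])}
top {'camera_matrix': array([[381.19799391,   0.        , 316.07412979],
       [  0.        , 381.19799391, 198.16654087],
       [  0.        ,   0.        ,   1.        ]]), 'R': array([[ 0.02187824, -0.99973203, -0.00756367],
       [-0.98439331, -0.02021996, -0.17481696],
       [ 0.17461718,  0.01127031, -0.9845719 ]]), 't': array([-0.04375143,  0.50708017,  1.14862853])}
```

View pics/scene0.png

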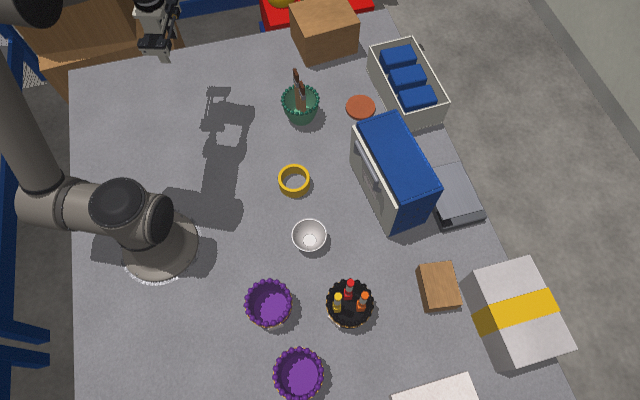

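View pics/top0.png

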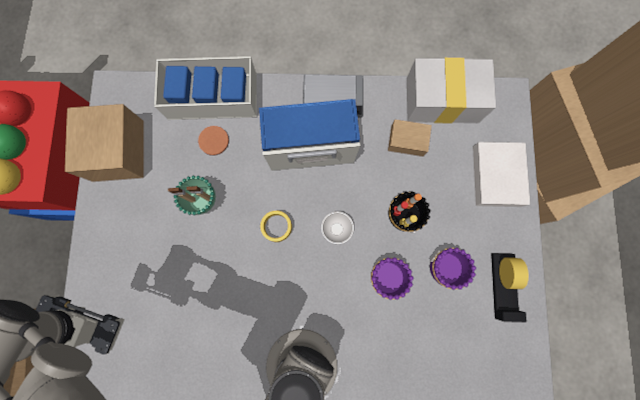

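The scene view shows the black pot at about (350,303) with red, yellow and orange marker tops. The rack is at (395,170), and there are two purple look-alikes at (270,303) and (298,373). Next I'll locate everything.

```bash
cat > h.py <<'E'
from cell import robot
import numpy as np, cv2
def P(c): 
    p=robot.camera_params(c); return p['camera_matrix'],np.array(p['R']),np.array(p['t'])
def w(c,x): K,R,t=P(c); return R.T@(np.array(x)-t)
def pr(c,X): K,R,t=P(c); q=K@(R@np.array(X)+t); return q[:2]/q[2]
def px(c,uv,z):
    K,R,t=P(c); d=R.T@np.linalg.solve(K,[uv[0],uv[1],1]); o=-R.T@t; return o+d*(z-o[2])/d[2]
def save(c,name,crop=None,s=1):
    im=robot.read_camera(c)[:,:,::-1]
    if crop: x0,y0,x1,y1=crop; im=im[y0:y1,x0:x1]
    if s!=1: im=cv2.resize(im,None,fx=s,fy=s,interpolation=cv2.INTER_CUBIC)
    cv2.imwrite('pics/'+name,im)
def look(c,labels):
    for l in labels:
        for d in robot.look_for(c,l)[:3]:
            print(c,l,round(d['score'],2),np.round(w(c,d['centre']),3))
E
python3 - <<'E'
from h import *
save('scene','s1.png',(310,90,460,340),2.4)
look('scene',['rack','flap','flap_bar','black_pot','marker1','marker2','marker3','marker4','green_pot','bowl','tape_roll','carton'])
save('top','t1.png',(240,80,450,240),3.5)
look('top',['rack','flap','flap_bar','black_pot','marker1','marker2','marker3','marker4'])
E
```

```text
scene rack 0.57 [ 0.662 -0.047  0.221]
scene flap 0.61 [ 0.617 -0.033  0.137]
scene flap_bar 0.74 [ 0.613 -0.034  0.135]
scene black_pot 0.84 [ 0.468 -0.321  0.055]
scene black_pot 0.67 [ 0.298 -0.44   0.009]
scene black_pot 0.67 [0.498 0.357 0.12 ]
scene marker1 0.74 [ 0.49  -0.324  0.089]
scene marker1 0.69 [ 0.432 -0.316  0.103]
scene marker1 0.51 [ 0.469 -0.298  0.099]
scene marker2 0.74 [ 0.49  -0.324  0.089]
scene marker2 0.69 [ 0.432 -0.316  0.103]
scene marker2 0.51 [ 0.469 -0.298  0.099]
scene marker3 0.74 [ 0.49  -0.324  0.089]
scene marker3 0.69 [ 0.432 -0.316  0.103]
scene marker3 0.51 [ 0.469 -0.298  0.099]
scene marker4 0.74 [ 0.49  -0.324  0.089]
scene marker4 0.69 [ 0.432 -0.316  0.103]
scene marker4 0.51 [ 0.469 -0.298  0.099]
scene green_pot 0.92 [0.496 0.345 0.061]
scene bowl 0.87 [ 0.414 -0.088  0.025]
scene bowl 0.7 [ 0.659 -0.046  0.22 ]
scene tape_roll 0.9 [0.419 0.087 0.038]
scene carton 0.79 [ 0.706 -0.338  0.06 ]
scene carton 0.74 [ 0.613 -0.037  0.134]
top rack 0.59 [ 0.661 -0.014  0.223]
top flap 0.89 [ 0.606 -0.023  0.15 ]
top flap_bar 0.93 [ 0.612 -0.015  0.142]
top black_pot 0.9 [ 0.267 -0.268  0.017]
top black_pot 0.73 [ 0.465 -0.329  0.053]
top black_pot 0.62 [ 0.3   -0.459  0.037]
top marker1 0.63 [ 0.469 -0.279  0.117]
top marker1 0.56 [ 0.436 -0.302  0.106]
top marker2 0.63 [ 0.469 -0.279  0.117]
top marker2 0.56 [ 0.436 -0.302  0.106]
top marker3 0.63 [ 0.469 -0.279  0.117]
top marker3 0.56 [ 0.436 -0.302  0.106]
top marker4 0.63 [ 0.469 -0.279  0.117]
top marker4 0.56 [ 0.436 -0.302  0.106]
```

View pics/s1.png

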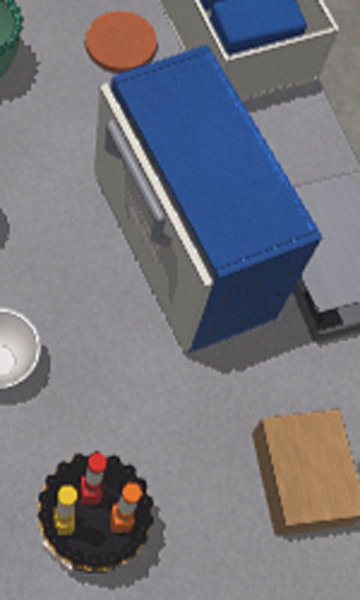

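View pics/t1.png

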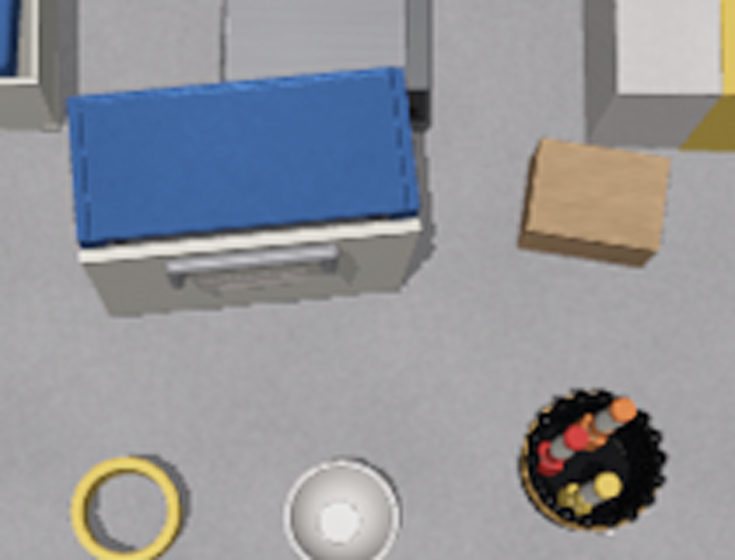

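```bash
python3 - <<'E'
from h import *
T=lambda u,v:(240+u/3.5,80+v/3.5)
S=lambda u,v:(310+u/2.4,90+v/2.4)
for n,p,z in [('BL',(70,98),.22),('BR',(402,68),.22),('FR',(418,213),.22),('FL',(80,243),.22),('flapL',(82,257),.21),('flapR',(419,227),.21),('barL',(172,270),.245),('barR',(337,252),.245),('red',(577,437),.153),('or',(623,409),.153),('yel',(607,484),.153)]:
    print('top',n,np.round(px('top',T(*p),z),4))
for n,p,z in [('BL',(208,47),.22),('BR',(320,237),.22),('FR',(217,271),.22),('FL',(113,82),.22),('barL',(112,128),.245),('barR',(160,215),.245),('red',(96,462),.153),('or',(132,492),.153),('yel',(68,495),.153)]:
    print('scene',n,np.round(px('scene',S(*p),z),4))
E
```

```text
top BL [0.7283 0.1266 0.22  ]
top BR [ 0.7586 -0.137   0.22  ]
top FR [ 0.6382 -0.15    0.22  ]
top FL [0.6088 0.1131 0.22  ]
top flapL [0.6005 0.1126 0.21  ]
top flapR [ 0.6301 -0.1518  0.21  ]
top barL [0.5812 0.0384 0.245 ]
top barR [ 0.5977 -0.0861  0.245 ]
top red [ 0.4746 -0.2856  0.153 ]
top or [ 0.4984 -0.3232  0.153 ]
top yel [ 0.4369 -0.3089  0.153 ]
scene BL [0.7287 0.1249 0.22  ]
scene BR [ 0.7582 -0.1365  0.22  ]
scene FR [ 0.6415 -0.1449  0.22  ]
scene FL [0.6093 0.1072 0.22  ]
scene barL [0.5832 0.0338 0.245 ]
scene barR [ 0.5989 -0.0798  0.245 ]
scene red [ 0.4732 -0.2856  0.153 ]
scene or [ 0.4988 -0.3239  0.153 ]
scene yel [ 0.4368 -0.3099  0.153 ]
```

Both views agree to a few mm. There are three markers: red, yellow and orange. The flap bar is centred near (0.590, -0.023, 0.245), with the rack at a yaw of about 6.5°. I'll add a helper that converts world targets into tool-axis shifts.

```bash
cat >> h.py <<'E'
from scipy.spatial.transform import Rotation as Rn
def plan(*tg):
    """shift in cm/deg from present pose for world targets (x,y,z,yawdeg), tool down"""
    o=robot.observe(); R0=Rn.from_euler('xyz',o['tool_rot']); p0=o['tool_pos']
    print('now',np.round(p0,4),np.round(np.degrees(o['tool_rot']),1),'open',round(o['opening'],4),'t',round(o['time'],1),'F',np.round(o['contact_force'],1))
    for x,y,z,yaw in tg:
        R1=Rn.from_euler('xyz',[np.pi,0,np.radians(yaw)])
        d=R0.inv().apply(np.array([x,y,z])-p0)*100; r=(R0.inv()*R1).as_rotvec(degrees=True)
        print(' ->',(x,y,z,yaw),'shift',np.round(d,2),'turn',np.round(r,1))
E
python3 -c "
from h import *
plan((.35,.30,.36,130),(.59,-.022,.36,96.5))"
```

```text
now [0.1571 0.501  0.2408] [180.    0.  162.6] open 0.092 t 1.2 F [-0.7 -0.5  0.2]
 -> (0.35, 0.3, 0.36, 130) shift [-24.42 -13.41 -11.92] turn [ 0.  -0.  32.6]
 -> (0.59, -0.022, 0.36, 96.5) shift [-56.96 -36.95 -11.93] turn [ 0.  -0.  66.1]
```

```bash
python3 -m creep '[[[0,0,-6,0,0,0,0.1],[0,0,-12,0,0,8,0.1],[-24,-13.5,-12,0,0,33,0.1],[-24,-13.5,-12,0,0,33,0.1],[-24,-13.5,-12,0,0,33,0.1],[-24,-13.5,-12,0,0,33,0.1],[-24,-13.5,-12,0,0,33,0.1],[-24,-13.5,-12,0,0,33,0.1]]]' 25
python3 -c "
from h import *
plan((.59,-.022,.33,96.5))"
```

```text
time: 2.0
tool_pos: [0.3476, 0.2978, 0.3612]
tool_rot: [3.141, 0.001, 2.259]
contact_force: [-0.0, 0.1, 0.2]
opening: 0.0504
now [0.3476 0.2978 0.3612] [1.800e+02 1.000e-01 1.294e+02] open 0.0504 t 2.0 F [-0.   0.1  0.2]
 -> (0.59, -0.022, 0.33, 96.5) shift [-40.09  -1.6    3.15] turn [ 0.1  0.  32.9]
```

```bash
python3 -m creep '[[[-5,0,0,0,0,4,0.1],[-10,0,0,0,0,8,0.1],[-15,0,0,0,0,13,0.1],[-20,-1,1,0,0,18,0.1],[-25,-1,2,0,0,23,0.1],[-30,-1.2,2.5,0,0,28,0.1],[-35,-1.6,3,0,0,33,0.1],[-40,-1.6,3.1,0,0,33,0.1]]]'
python3 - <<'E'
from h import *
save('top','t2.png',(200,60,460,240),3)
save('scene','s2.png',(280,60,480,280),2.6)
plan((.59,-.022,.247,96.5))
E
```

```text
time: 2.8
tool_pos: [0.5858, -0.0181, 0.3302]
tool_rot: [3.141, 0.0, 1.68]
contact_force: [0.7, 1.3, 0.3]
opening: 0.0503
now [ 0.5876 -0.0213  0.3284] [-1.80e+02  1.00e-01  9.61e+01] open 0.0504 t 2.9 F [-0.5  0.2 -1. ]
 -> (0.59, -0.022, 0.247, 96.5) shift [-0.09  0.24  8.14] turn [-0.   0.1 -0.4]
```

View pics/s2.png

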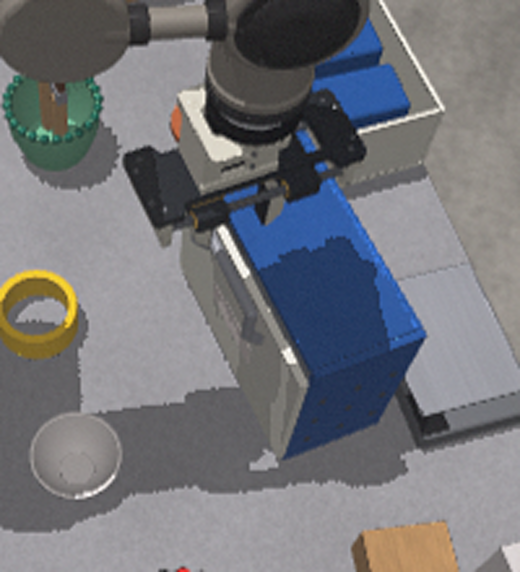

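View pics/t2.png

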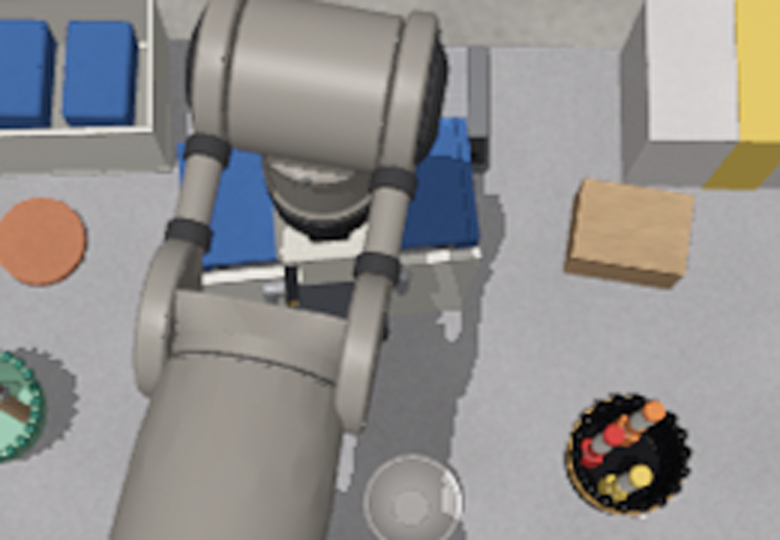

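The arm hangs above the bar with the jaws across it. Going down onto the bar.

```bash
python3 -m creep '[[[0,0.2,2,0,0,0,0.1],[0,0.2,4,0,0,0,0.1],[0,0.2,6,0,0,0,0.1],[0,0.2,7,0,0,0,0.1],[0,0.2,8.1,0,0,0,0.1],[0,0.2,8.1,0,0,0,0.1]]]'
python3 -m creep '[[[0,0,0,0,0,0,-1],[0,0,0,0,0,0,-1],[0,0,0,0,0,0,-1],[0,0,0,0,0,0,-1],[0,0,0,0,0,0,-1],[0,0,0,0,0,0,-1]]]' 25
```

```text
time: 3.5
tool_pos: [0.589, -0.0209, 0.2463]
tool_rot: [-3.139, 0.001, 1.678]
contact_force: [-0.7, 0.5, -0.0]
opening: 0.0503
time: 4.1
tool_pos: [0.5892, -0.0209, 0.2466]
tool_rot: [-3.14, 0.001, 1.678]
contact_force: [0.3, -0.1, 1.1]
opening: 0.011
```

The fingers stopped at 11 mm, which matches the bar. Now pulling along the hinge arc.

```bash
python3 -m creep '[[[0,-1.1,0.1,0,0,0,-1],[0,-2.3,0.3,0,0,0,-1],[0,-3.4,0.55,0,0,0,-1],[0,-4.5,0.85,0,0,0,-1],[0,-5.6,1.2,0,0,0,-1],[0,-6.7,1.6,0,0,0,-1],[0,-7.8,2.1,0,0,0,-1],[0,-8.8,2.6,0,0,0,-1]]]'
```

```text
time: 4.9
tool_pos: [0.5024, -0.0311, 0.2204]
tool_rot: [3.141, 0.003, 1.678]
contact_force: [7.3, -2.8, -8.6]
opening: 0.0113
```

```bash
python3 -m creep '[[[0,-1.0,0.6,0,0,0,-1],[0,-2.0,1.2,0,0,0,-1],[0,-2.9,1.85,0,0,0,-1],[0,-3.8,2.5,0,0,0,-1],[0,-4.7,3.2,0,0,0,-1],[0,-5.4,3.9,0,0,0,-1],[0,-5.4,3.9,0,0,0,-1]]]'
```

```text
time: 5.6
tool_pos: [0.4525, -0.0371, 0.183]
tool_rot: [3.13, 0.004, 1.677]
contact_force: [11.2, 2.4, -1.4]
opening: 0.011
```

The bar moved about 137 mm out and 64 mm down, so roughly 0.66–0.68 rad. Releasing and rising.

```bash
python3 -m creep '[[[0,0,0,0,0,0,-0.1],[0,0,0,0,0,0,-0.1],[0,0,0,0,0,0,-0.1],[0,0,-3,0,0,0,-0.1],[0,0,-7,0,0,0,-0.1],[0,0,-11,0,0,0,-0.1],[0,0,-15,0,0,0,-0.1],[0,0,-17,0,0,0,-0.1]]]'
python3 -c "
from h import *
plan((.437,-.20,.35,96.5),(.437,-.309,.25,190))"
```

```text
time: 6.4
tool_pos: [0.4508, -0.0367, 0.3564]
tool_rot: [3.126, 0.006, 1.677]
contact_force: [0.5, -0.0, -0.4]
opening: 0.0413
now [ 0.4508 -0.0367  0.3564] [179.1   0.3  96.1] open 0.0413 t 6.4 F [ 0.5 -0.  -0.4]
 -> (0.437, -0.2, 0.35, 96.5) shift [-16.08  -3.12   0.68] turn [ 0.9  0.3 -0.4]
 -> (0.437, -0.309, 0.25, 190) shift [-26.86  -4.42  10.73] turn [  0.4   1.  -93.9]
```

```bash
python3 -m creep '[[[0,-2,0,0,0,8.5,-0.1],[-2,-4,0,0,0,17,-0.1],[-4,-4,0,0,0,25.5,-0.1],[-6,-4,0,0,0,34,-0.1],[-8,-4,0,0,0,42.5,-0.1],[-9,-4,0,0,0,51,-0.1],[-10,-4,0,0,0,59,-0.1],[-10,-4,0,0,0,67,-0.1]]]'
python3 - <<'E'
from h import *
save('top','t3.png',(240,80,450,240),3.5)
save('scene','s3.png',(280,90,480,350),2.3)
plan((.437,-.309,.25,10))
E
```

```text
time: 7.2
tool_pos: [0.4214, -0.1414, 0.3559]
tool_rot: [3.131, -0.011, 0.5]
contact_force: [0.0, 0.9, 0.1]
opening: 0.0409
now [ 0.4213 -0.1406  0.356 ] [179.4  -0.6  29. ] open 0.0417 t 7.3 F [ 0.1 -0.6  0.1]
 -> (0.437, -0.309, 0.25, 10) shift [-6.9  15.38 10.68] turn [ 0.5 -0.7 19. ]
```

View pics/s3.png

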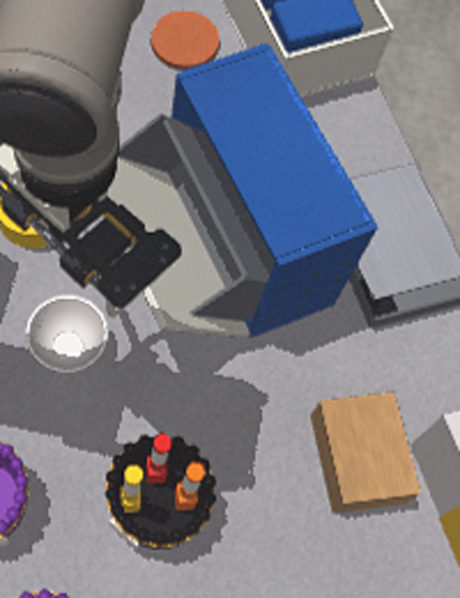

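View pics/t3.png

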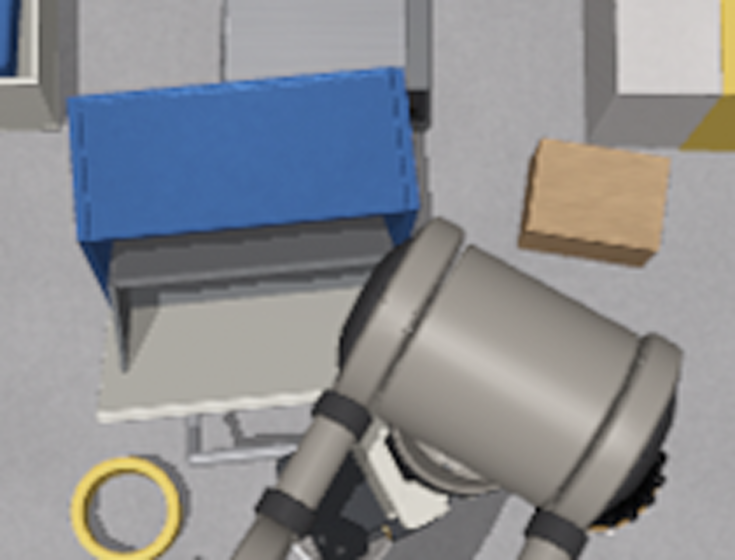

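The flap is out and the pocket is open, with its back wall's top edge along (115,285)–(370,262) in the top crop. The pot still holds the red, orange and yellow markers. I'll compute the marker tops and the pocket mouth.

```bash
python3 - <<'E'
from h import *
S=lambda u,v:(280+u/2.3,90+v/2.3); T=lambda u,v:(240+u/3.5,80+v/3.5)
for n,p in [('red',(162,443)),('or',(196,471)),('yel',(134,474))]: print(n,np.round(px('scene',S(*p),.153),4))
for p in [(115,285),(370,262)]: print('backwall',np.round(px('top',T(*p),.1615),4))
for p in [(99,415),(330,390)]: print('paneltop',np.round(px('top',T(*p),.175),4))
plan((.437,-.309,.26,10),(.437,-.309,.13,10))
E
```

```text
red [ 0.4742 -0.2861  0.153 ]
or [ 0.4995 -0.3236  0.153 ]
yel [ 0.4368 -0.3095  0.153 ]
backwall [0.5917 0.092  0.1615]
backwall [ 0.6153 -0.1167  0.1615]
paneltop [0.4809 0.0985 0.175 ]
paneltop [ 0.5049 -0.0849  0.175 ]
now [ 0.4213 -0.1406  0.356 ] [179.4  -0.6  29. ] open 0.0417 t 7.3 F [ 0.1 -0.6  0.1]
 -> (0.437, -0.309, 0.26, 10) shift [-6.89 15.39  9.68] turn [ 0.5 -0.7 19. ]
 -> (0.437, -0.309, 0.13, 10) shift [-7.04 15.25 22.68] turn [ 0.5 -0.7 19. ]
```

```bash
python3 -m creep '[[[-1.5,4,0,0,0,8,-0.1],[-3,8,0,0.5,-0.7,16,-0.1],[-5,12,3,0.5,-0.7,19,-0.1],[-6.9,15.4,6,0.5,-0.7,19,-0.1],[-6.9,15.4,9.7,0.5,-0.7,19,-0.1],[-6.9,15.4,9.7,0.5,-0.7,19,-0.1],[-6.9,15.4,9.7,0.5,-0.7,19,-0.1]]]'
python3 - <<'E'
from h import *
save('scene','s4.png',(280,190,480,350),3.5)
plan((.437,-.309,.132,10))
E
```

```text
time: 8.0
tool_pos: [0.437, -0.3086, 0.2603]
tool_rot: [-3.14, 0.0, 0.177]
contact_force: [0.2, -0.6, 0.7]
opening: 0.0413
now [ 0.4376 -0.3088  0.2617] [ 1.799e+02 -1.000e-01  1.010e+01] open 0.0413 t 8.1 F [ 0.1 -0.3  0.4]
 -> (0.437, -0.309, 0.132, 10) shift [-9.000e-02 -1.000e-02  1.297e+01] turn [ 0.1 -0.1  0.1]
```

View pics/s4.png

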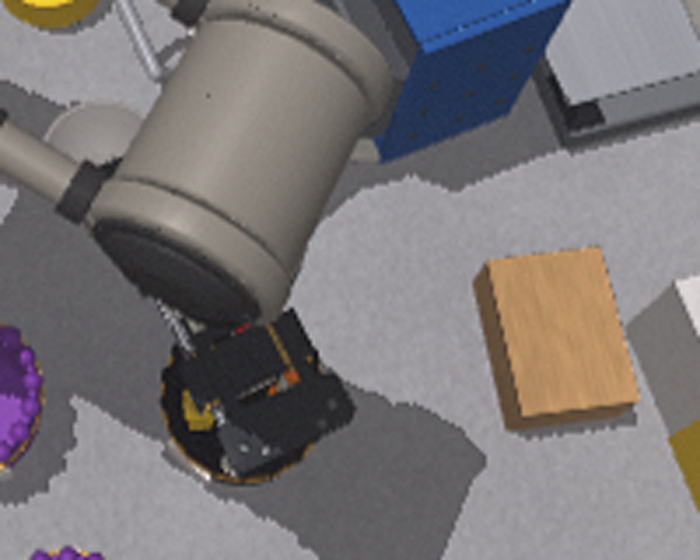

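The pot hasn't moved and the yellow marker is between the fingers. Descending.

```bash
python3 -m creep '[[[-0.1,0,3.5,0,0,0,-0.1],[-0.1,0,7,0,0,0,-0.1],[-0.1,0,10,0,0,0,-0.1],[-0.1,0,12,0,0,0,-0.1],[-0.1,0,13,0,0,0,-0.1],[-0.1,0,13,0,0,0,-0.1]]]'
python3 -m creep '[[[0,0,0,0,0,0,-1],[0,0,0,0,0,0,-1],[0,0,0,0,0,0,-1],[0,0,0,0,0,0,-1],[0,0,0,0,0,0,-1]]]' 20
```

```text
time: 8.65
tool_pos: [0.4375, -0.3088, 0.1325]
tool_rot: [3.14, -0.002, 0.178]
contact_force: [-0.4, 0.8, 0.9]
opening: 0.0414
time: 9.15
tool_pos: [0.4379, -0.3093, 0.1334]
tool_rot: [3.138, -0.003, 0.178]
contact_force: [0.7, 0.4, 5.5]
opening: 0.0176
```

Gripped at 17.6 mm. Lifting straight up.

```bash
python3 -m creep '[[[0,0,-2,0,0,0,-1],[0,0,-5,0,0,0,-1],[0,0,-9,0,0,0,-1],[0,0,-13,0,0,0,-1],[0,0,-17,0,0,0,-1],[0,0,-20,0,0,0,-1],[0,0,-20,0,0,0,-1]]]'
python3 - <<'E'
from h import *
save('scene','s5.png',(280,90,480,350),2.3)
# rack frame
c=np.array([.6135,-.020]); ex=np.array([.9935,.113]); ey=np.array([-.113,.9935])
for y in(-.06,0,.06): print(y,np.round(c-.03*ex+y*ey,4))
plan((.587,-.083,.335,6.5))
E
```

```text
time: 9.85
tool_pos: [0.4382, -0.3097, 0.338]
tool_rot: [3.131, -0.008, 0.178]
contact_force: [0.1, -0.5, -1.2]
opening: 0.0176
-0.06 [ 0.5905 -0.083 ]
0 [ 0.5837 -0.0234]
0.06 [0.5769 0.0362]
now [ 0.4375 -0.3091  0.3352] [179.6  -0.3  10.2] open 0.0174 t 9.9 F [-0.3  0.7 -0.5]
 -> (0.587, -0.083, 0.335, 6.5) shift [ 18.72 -19.61   0.  ] turn [ 0.4 -0.3  3.7]
```

View pics/s5.png

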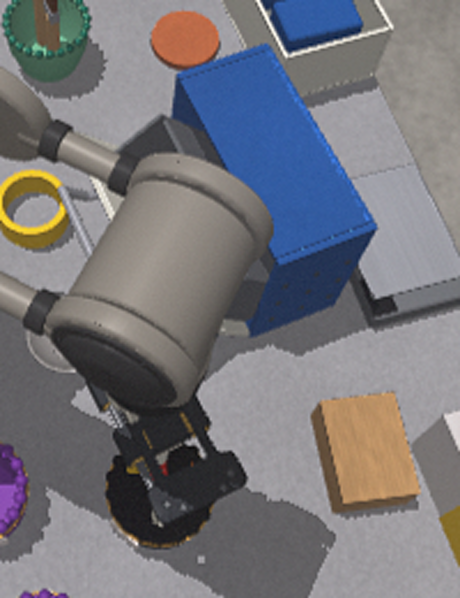

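The marker is still held (17.4 mm) and the pot is upright. Carrying it to the pocket, right-hand third.

```bash
python3 -m creep '[[[2,-2,0,0,0,1,-1],[5,-5,0,0,0,2,-1],[8,-8.5,0,0.4,-0.3,3.7,-1],[11,-12,0,0.4,-0.3,3.7,-1],[14,-15.5,0,0.4,-0.3,3.7,-1],[17,-18.5,0,0.4,-0.3,3.7,-1],[18.2,-19.6,0,0.4,-0.3,3.7,-1],[18.2,-19.6,0,0.4,-0.3,3.7,-1]]]'
python3 - <<'E'
from h import *
save('scene','s6.png',(280,90,480,350),2.3)
save('top','t6.png',(240,80,450,240),3.5)
plan((.582,-.083,.205,6.5))
E
```

```text
time: 10.7
tool_pos: [0.5823, -0.0822, 0.3329]
tool_rot: [-3.14, 0.002, 0.117]
contact_force: [-0.7, -0.4, -0.0]
opening: 0.0174
now [ 0.5814 -0.0846  0.3337] [-1.8e+02  1.0e-01  6.5e+00] open 0.0177 t 10.8 F [-0.1 -0.5 -0.5]
 -> (0.582, -0.083, 0.205, 6.5) shift [ 0.1  -0.14 12.87] turn [-0.   0.1  0. ]
```

View pics/s6.png

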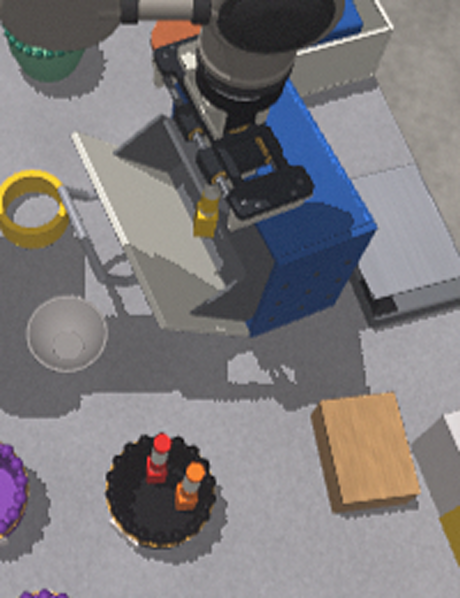

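View pics/t6.png

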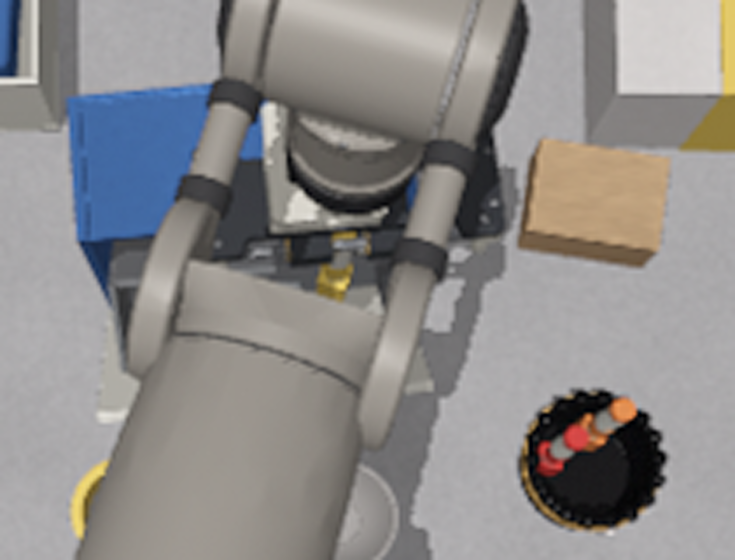

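The yellow marker hangs vertically over the pocket, with the cap at (205,215) in the scene crop. No fourth marker shows in the pot. Lowering and releasing.

```bash
python3 -m creep '[[[0.1,0,3,0,0,0,-1],[0.1,0,6,0,0,0,-1],[0.1,0,9,0,0,0,-1],[0.1,0,11,0,0,0,-1],[0.1,0,12,0,0,0,-1],[0.1,0,12,0,0,0,-1]]]'
python3 -m creep '[[[0,0,0,0,0,0,-0.1],[0,0,0,0,0,0,-0.1],[0,0,0,0,0,0,-0.1],[0,0,0,0,0,0,-0.1],[0,0,-4,0,0,0,-0.1],[0,0,-8,0,0,0,-0.1],[0,0,-12,0,0,0,-0.1],[0,0,-12,0,0,0,-0.1]]]'
python3 - <<'E'
from h import *
plan((.53,-.2,.335,-30),(.474,-.286,.33,-30))
E
```

```text
time: 11.4
tool_pos: [0.5811, -0.0856, 0.2127]
tool_rot: [-3.14, 0.004, 0.112]
contact_force: [-0.6, 0.3, 0.8]
opening: 0.0175
time: 12.2
tool_pos: [0.5834, -0.0861, 0.3394]
tool_rot: [3.138, -0.007, 0.112]
contact_force: [0.2, -0.3, -0.4]
opening: 0.0415
now [ 0.5834 -0.0861  0.3394] [179.8  -0.4   6.4] open 0.0415 t 12.2 F [ 0.2 -0.3 -0.4]
 -> (0.53, -0.2, 0.335, -30) shift [-6.59 10.72  0.43] turn [ 0.  -0.4 36.4]
 -> (0.474, -0.286, 0.33, -30) shift [-13.12  18.64   0.91] turn [ 0.  -0.4 36.4]
```

```bash
python3 -m creep '[[[-2,3,0,0,0,7,-0.1],[-4,6,0,0,0,14,-0.1],[-6,9,0,0,0,21,-0.1],[-8,12,0,0,0,29,-0.1],[-10,15,0,0,0,36.4,-0.1],[-12,17.5,0.5,0,0,36.4,-0.1],[-13.1,18.6,1,0,-0.4,36.4,-0.1],[-13.1,18.6,1,0,-0.4,36.4,-0.1]]]'
python3 - <<'E'
from h import *
save('scene','s7.png',(280,90,480,350),2.3)
save('top','t7.png',(240,80,450,240),3.5)
plan((.474,-.286,.132,-30))
E
```

```text
time: 13.0
tool_pos: [0.4731, -0.2864, 0.328]
tool_rot: [3.141, 0.001, -0.525]
contact_force: [0.5, 0.2, 0.2]
opening: 0.0414
now [ 0.4746 -0.2848  0.3289] [-180.   -0.  -30.] open 0.0413 t 13.1 F [0.1 0.2 0.5]
 -> (0.474, -0.286, 0.132, -30) shift [-0.    0.14 19.69] turn [-0. -0.  0.]
```

View pics/s7.png

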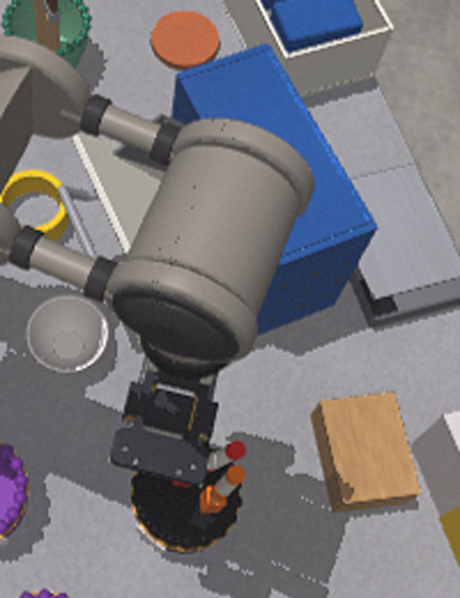

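View pics/t7.png

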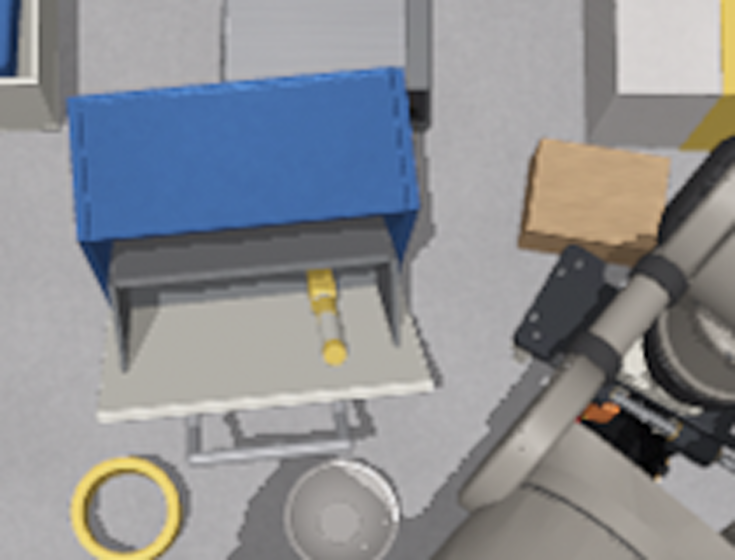

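Yellow lies on the panel inside the pocket. The pot has just been knocked toward +x and the red and orange markers now lean. I'll back off and look again.

```bash
python3 -c "
from h import *
plan((.42,-.08,.36,-10))"
python3 -m creep '[[[-3,-4,-1,0,0,-5,-0.1],[-6,-8,-2,0,0,-10,-0.1],[-9,-12,-3,0,0,-15,-0.1],[-12,-16,-3,0,0,-20,-0.1],[-15,-16,-3,0,0,-20,-0.1],[-15,-16,-3,0,0,-20,-0.1],[-15,-16,-3,0,0,-20,-0.1]]]'
python3 - <<'E'
from h import *
save('scene','s8.png',(280,190,480,350),3.5)
save('top','t8.png',(240,80,450,240),3.5)
look('scene',['black_pot','marker1'])
look('top',['black_pot','marker1'])
E
```

```text
now [ 0.4746 -0.2848  0.3289] [-180.   -0.  -30.] open 0.0413 t 13.1 F [0.1 0.2 0.5]
 -> (0.42, -0.08, 0.36, -10) shift [-14.95 -15.02  -3.11] turn [ -0.  -0. -20.]
time: 13.8
tool_pos: [0.4249, -0.07, 0.3596]
tool_rot: [3.141, -0.003, -0.171]
contact_force: [-0.3, 0.4, -0.5]
opening: 0.0415
scene black_pot 0.95 [ 0.486 -0.329  0.036]
scene black_pot 0.84 [ 0.262 -0.25   0.028]
scene black_pot 0.67 [ 0.299 -0.438  0.011]
scene marker1 0.52 [ 0.523 -0.311  0.088]
scene marker1 0.51 [ 0.518 -0.338  0.093]
scene marker1 0.47 [ 0.587 -0.09   0.099]
top black_pot 0.9 [ 0.302 -0.455  0.041]
top black_pot 0.69 [ 0.488 -0.342  0.047]
top black_pot 0.59 [ 0.267 -0.267  0.016]
top marker1 0.78 [ 0.524 -0.301  0.097]
top marker1 0.59 [ 0.524 -0.332  0.091]
top marker1 0.3 [0.431 0.116 0.048]
```

View pics/s8.png

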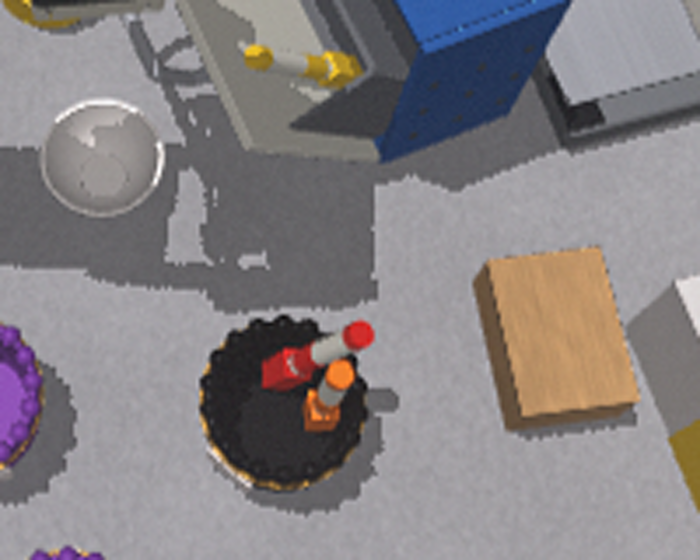

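View pics/t8.png

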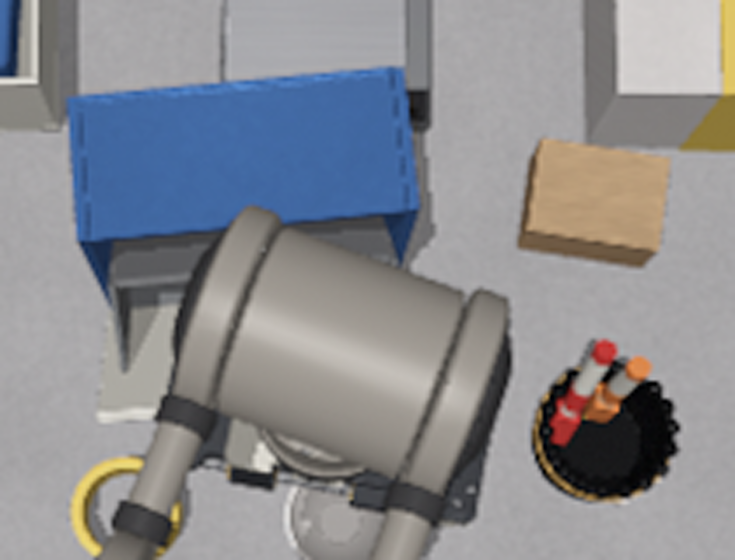

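Both markers now lean on the rim toward +x. Triangulating the tops and caps from the two views.

```bash
cat >> h.py <<'E'
def tri(us,ut):
    A=[K@np.c_[R,t] for K,R,t in (P('scene'),P('top'))]
    X=cv2.triangulatePoints(A[0],A[1],np.array(us,float).reshape(2,1),np.array(ut,float).reshape(2,1)).ravel(); X=X[:3]/X[3]
    print(np.round(X,4),'err',np.round(pr('scene',X)-us,1),np.round(pr('top',X)-ut,1)); return X
E
python3 - <<'E'
from h import *
S=lambda u,v:np.array((280+u/3.5,190+v/3.5)); T=lambda u,v:np.array((240+u/3.5,80+v/3.5))
print('red top');a=tri(S(359,334),T(604,350))
print('red capend of barrel');b=tri(S(306,360),T(581,393))
print('or top');c=tri(S(341,375),T(637,368))
print('or cap');d=tri(S(326,404),T(607,395))
for p,q in((a,b),(c,d)): print(np.round((p-q)/np.linalg.norm(p-q),3),np.linalg.norm(p-q))
print([np.round(px('top',T(*u),.085),3) for u in ((533,435),(680,435),(606,360),(606,502))])
E
```

```text
red top
[ 0.5488 -0.3113  0.1436] err [ 0.1 -0. ] [0.  0.1]
red capend of barrel
[ 0.5211 -0.306   0.0815] err [ 1.2 -0.5] [0.1 1.3]
or top
[ 0.5291 -0.336   0.1513] err [ 1.2 -0.5] [0.1 1.3]
or cap
[ 0.5279 -0.3354  0.0526] err [ 0.4 -0.2] [0.  0.5]
[ 0.407 -0.078  0.91 ] 0.06825752227963564
[ 0.011 -0.006  1.   ] 0.09871439016412517
[array([ 0.487, -0.263,  0.085]), array([ 0.489, -0.389,  0.085]), array([ 0.554, -0.327,  0.085]), array([ 0.43 , -0.324,  0.085])]
```

Orange is upright at (0.529, -0.336). Red leans about 24° and crosses next to it, roughly 30 mm away. I'll take orange first, with the jaw axis perpendicular to the line between them (yaw 58°).

```bash
python3 -c "
from h import *
plan((.529,-.336,.33,58))"
```

```text
now [ 0.4249 -0.0719  0.3585] [-180.   -0.  -10.] open 0.0413 t 14.1 F [-0.6  0.2 -0.5]
 -> (0.529, -0.336, 0.33, 58) shift [14.84 24.2   2.85] turn [ -0.  -0. -68.]
```

```bash
python3 -m creep '[[[2,3,0,0,0,-8.5,-0.1],[4,7,0,0,0,-17,-0.1],[7,11,0,0,0,-25.5,-0.1],[9,15,1,0,0,-34,-0.1],[11,19,2,0,0,-42.5,-0.1],[13,22,2.8,0,0,-51,-0.1],[14.8,24.2,2.8,0,0,-59.5,-0.1],[14.8,24.2,2.8,0,0,-68,-0.1]]]'
python3 -m creep '[[[0,0,0,0,0,0,-0.1],[0,0,0,0,0,0,-0.1]]]'
python3 - <<'E'
from h import *
save('scene','s9.png',(280,190,480,350),3.5)
save('top','t9.png',(240,80,450,240),3.5)
plan((.529,-.336,.132,58))
E
```

```text
time: 14.9
tool_pos: [0.5289, -0.3399, 0.3276]
tool_rot: [-3.139, -0.0, 1.014]
contact_force: [-0.5, 0.3, 0.1]
opening: 0.0412
time: 15.1
tool_pos: [0.5286, -0.3406, 0.3265]
tool_rot: [-3.137, -0.0, 1.009]
contact_force: [-1.1, -0.3, -0.5]
opening: 0.041
now [ 0.5288 -0.3398  0.3275] [-179.8   -0.    57.9] open 0.0412 t 15.2 F [-0.2  0.8  0. ]
 -> (0.529, -0.336, 0.132, 58) shift [ 0.33 -0.12 19.56] turn [-0.2 -0.  -0.1]
```

View pics/s9.png

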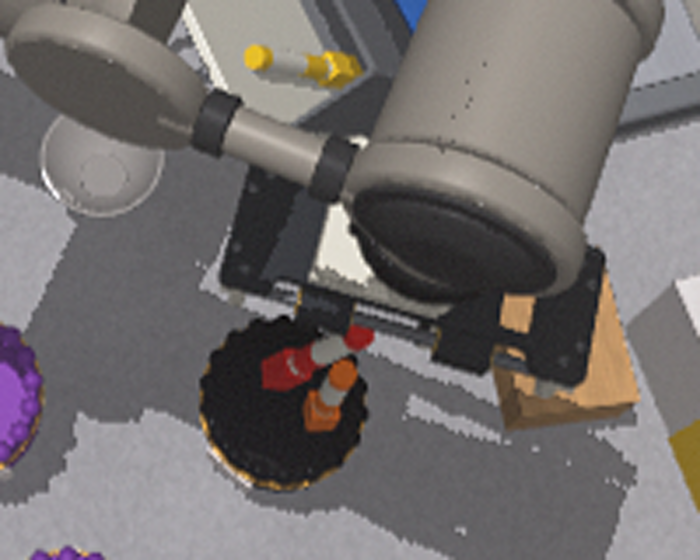

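```bash
python3 - <<'E'
from h import *
S=lambda u,v:np.array((280+u/3.5,190+v/3.5)); T=lambda u,v:np.array((240+u/3.5,80+v/3.5))
for z in(.145,.153): print(z,px('scene',S(341,375),z),px('top',T(637,368),z))
for z in(.138,.145): print('red',z,px('scene',S(359,334),z),px('top',T(604,350),z))
E
```

```text
0.145 [ 0.52715367 -0.33517495  0.145     ] [ 0.53432062 -0.33762374  0.145     ]
0.153 [ 0.52566853 -0.33664618  0.153     ] [ 0.53257225 -0.33545516  0.153     ]
red 0.138 [ 0.54967183 -0.31015704  0.138     ] [ 0.55054737 -0.31264952  0.138     ]
red 0.145 [ 0.54822673 -0.31160723  0.145     ] [ 0.54892239 -0.31092599  0.145     ]
```

```bash
python3 -m creep '[[[0.3,-0.1,4,0,0,0,0],[0.3,-0.1,8,0,0,0,0],[0.3,-0.1,12,0,0,0,0],[0.3,-0.1,15,0,0,0,0],[0.3,-0.1,18,0,0,0,0],[0.3,-0.1,19.5,0,0,0,0],[0.3,-0.1,19.5,0,0,0,0]]]'
python3 - <<'E'
from h import *
save('scene','s10.png',(280,190,480,350),3.5)
plan((.529,-.336,.132,58))
E
```

```text
time: 15.9
tool_pos: [0.528, -0.335, 0.1305]
tool_rot: [-3.134, -0.001, 1.01]
contact_force: [-0.3, 0.2, -0.2]
opening: 0.046
now [ 0.5288 -0.3358  0.1323] [-179.8   -0.    57.9] open 0.0457 t 15.9 F [0.1 0.9 0.3]
 -> (0.529, -0.336, 0.132, 58) shift [-0.01  0.03  0.03] turn [-0.2 -0.  -0.1]
```

View pics/s10.png

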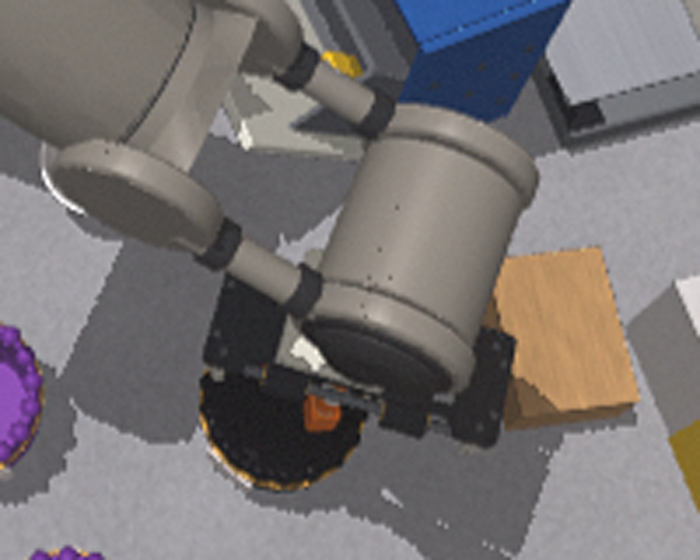

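No contact force so far. Closing and lifting.

```bash
python3 -m creep '[[[0,0,0,0,0,0,-1],[0,0,0,0,0,0,-1],[0,0,0,0,0,0,-1],[0,0,0,0,0,0,-1],[0,0,0,0,0,0,-1],[0,0,0,0,0,0,-1]]]' 20
python3 -m creep '[[[0,0,-2,0,0,0,-1],[0,0,-5,0,0,0,-1],[0,0,-9,0,0,0,-1],[0,0,-13,0,0,0,-1],[0,0,-17,0,0,0,-1],[0,0,-20,0,0,0,-1],[0,0,-20.5,0,0,0,-1]]]'
python3 - <<'E'
from h import *
save('scene','s11.png',(280,90,480,350),2.3)
plan((.585,-.02,.335,6.5))
E
```

```text
time: 16.55
tool_pos: [0.5287, -0.3357, 0.1329]
tool_rot: [-3.137, -0.0, 1.01]
contact_force: [-1.9, 2.1, 5.2]
opening: 0.0176
time: 17.25
tool_pos: [0.5304, -0.337, 0.3423]
tool_rot: [3.138, 0.001, 1.01]
contact_force: [0.3, 1.0, -0.1]
opening: 0.0175
now [ 0.5301 -0.3367  0.3405] [179.9   0.   57.9] open 0.0175 t 17.3 F [ 0.   0.1 -0.5]
 -> (0.585, -0.02, 0.335, 6.5) shift [ 29.74 -12.19   0.53] turn [ 0.1 -0.  51.4]
```

View pics/s11.png

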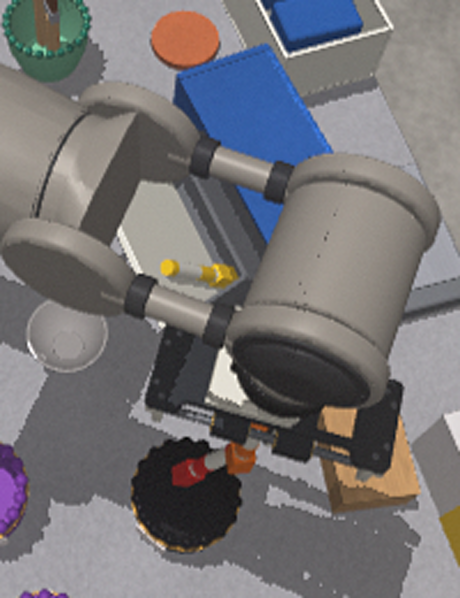

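Orange is held at 17.5 mm, and red still leans in the upright pot. Carrying orange to the middle of the pocket.

```bash
python3 -m creep '[[[3,-1,0,0,0,7,-1],[7,-3,0,0,0,14,-1],[11,-5,0,0,0,21,-1],[15.5,-7,0,0,0,28,-1],[20,-9,0,0,0,35,-1],[24,-11,0,0,0,42,-1],[28,-13,0.3,0,0,49,-1],[30.8,-14.3,0.5,0,0,51.4,-1]]]'
python3 -m creep '[[[0,0,0,0,0,0,-1]]]'
python3 - <<'E'
from h import *
save('scene','s12.png',(280,90,480,350),2.3)
plan((.573,0,.213,6.5))
E
```

```text
time: 18.1
tool_pos: [0.5721, 0.0031, 0.3329]
tool_rot: [-3.141, 0.003, 0.111]
contact_force: [0.9, -0.6, -0.6]
opening: 0.0175
time: 18.2
tool_pos: [0.5716, 0.0069, 0.3307]
tool_rot: [-3.139, 0.006, 0.115]
contact_force: [0.2, -0.8, -0.8]
opening: 0.0181
now [0.5714 0.0054 0.3303] [-179.9    0.4    6.6] open 0.0177 t 18.2 F [ 1.  -1.  -0.8]
 -> (0.573, 0, 0.213, 6.5) shift [ 0.18  0.57 11.73] turn [-0.1  0.4  0.1]
```

View pics/s12.png

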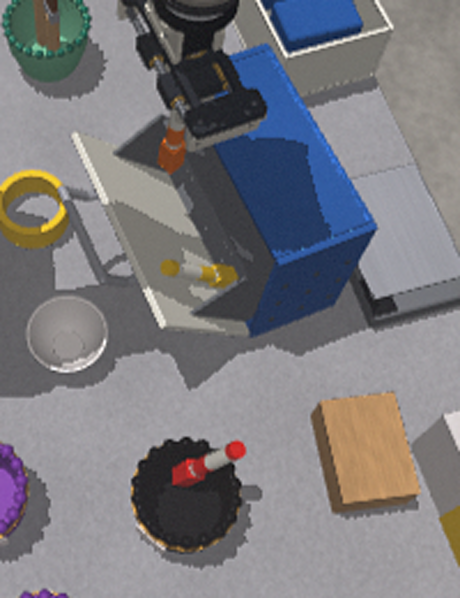

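```bash
python3 -m creep '[[[0.1,0.3,3,0,0,0,-1],[0.1,0.4,6,0,0,0,-1],[0.1,0.4,9,0,0,0,-1],[0.1,0.4,11,0,0,0,-1],[0.1,0.4,11.7,0,0,0,-1],[0.1,0.4,11.7,0,0,0,-1]]]'
python3 -m creep '[[[0,0,0,0,0,0,-0.1],[0,0,0,0,0,0,-0.1],[0,0,0,0,0,0,-0.1],[0,0,0,0,0,0,-0.1],[0,0,-4,0,0,0,-0.1],[0,0,-8,0,0,0,-0.1],[0,0,-12,0,0,0,-0.1],[0,0,-12,0,0,0,-0.1]]]'
python3 - <<'E'
from h import *
plan((.44,-.12,.36,6.5))
E
```

```text
time: 18.85
tool_pos: [0.5718, 0.0006, 0.2123]
tool_rot: [-3.14, 0.008, 0.114]
contact_force: [1.5, 0.4, 0.3]
opening: 0.0176
time: 19.65
tool_pos: [0.5747, 0.0004, 0.3388]
tool_rot: [3.141, -0.003, 0.114]
contact_force: [0.6, 0.4, -0.0]
opening: 0.0414
now [5.747e-01 4.000e-04 3.388e-01] [180.   -0.2   6.5] open 0.0414 t 19.6 F [ 0.6  0.4 -0. ]
 -> (0.44, -0.12, 0.36, 6.5) shift [-14.74  10.43  -2.15] turn [ 0.  -0.2  0. ]
```

```bash
python3 - <<'E'
from h import *
save('scene','s13.png',(280,90,480,350),2.3)
save('top','t13.png',(240,80,450,240),3.5)
E
```

```text
(no output)
```

View pics/s13.png

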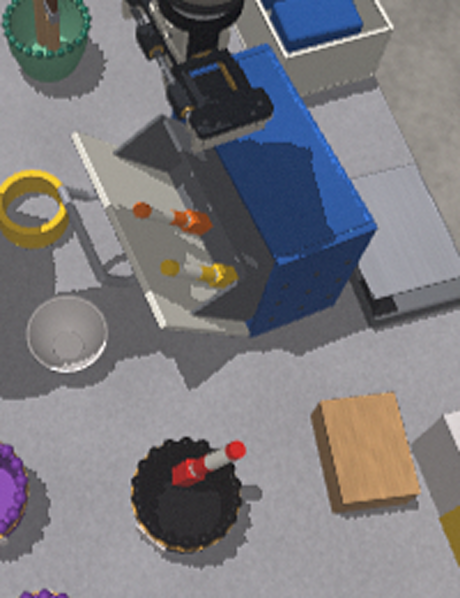

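View pics/t13.png

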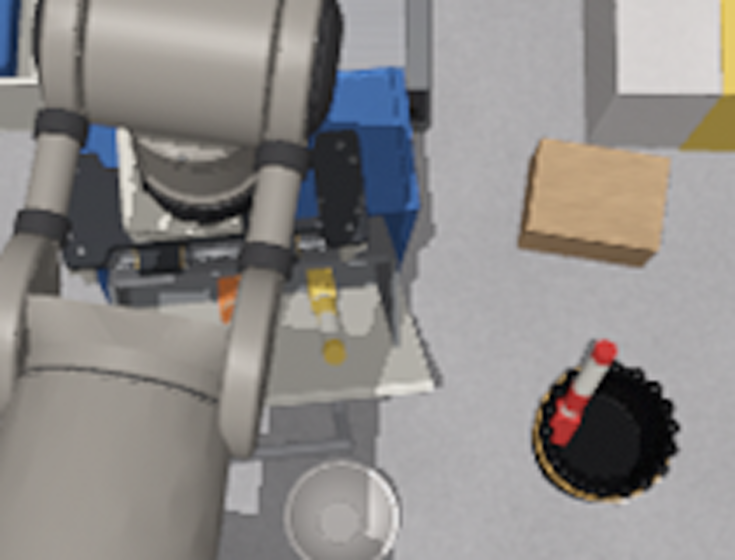

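Yellow and orange both lie in the pocket. Red leans the same as before. I'll compute a tilted grasp along red's axis.

```bash
cat >> h.py <<'E'
def planR(p,Rm,name=''):
    o=robot.observe(); R0=Rn.from_euler('xyz',o['tool_rot']); p0=o['tool_pos']
    print(name,'shift',np.round(R0.inv().apply(np.array(p)-p0)*100,2),'turn',np.round((R0.inv()*Rn.from_matrix(Rm)).as_rotvec(degrees=True),1), 'to',np.round(p,4))
def redR(d):
    z=-d; y=np.cross([0,0,1],d); y/=np.linalg.norm(y); y=-y
    return np.c_[np.cross(y,z),y,z]
E
python3 - <<'E'
from h import *
S=lambda u,v:np.array((280+u/2.3,90+v/2.3)); T=lambda u,v:np.array((240+u/3.5,80+v/3.5))
a=tri(S(235,450),T(604,350)); b=tri(S(203,467),T(581,395)); f=tri(S(177,480),T(563,440))
print((a-b)/np.linalg.norm(a-b),(a-f)/np.linalg.norm(a-f),np.linalg.norm(a-f))
d=np.array([.41,-.07,.909]); d/=np.linalg.norm(d); top=np.array([.549,-.311,.143])
R=redR(d); print(np.round(R,2)); g=top-.023*d
planR(g+.09*d,R,'standoff'); planR(g+.09*d+[-.02,.1,.08],R,'pre')
E
```

```text
[ 0.5483 -0.3114  0.1432] err [ 0.3 -0.1] [0.  0.3]
[ 0.5219 -0.3065  0.0784] err [ 0.6 -0.2] [0.  0.7]
[ 0.4945 -0.3021  0.0226] err [-0.4  0.2] [-0.  -0.5]
[ 0.37702407 -0.06913134  0.92361989] [ 0.40667618 -0.07025876  0.91086673] 0.13235158168682779
[[ 0.9  -0.17 -0.41]
 [-0.15 -0.99  0.07]
 [-0.42  0.   -0.91]]
standoff shift [-3.16 31.48 12.9 ] turn [  3.4 -24.1  16. ] to [ 0.5765 -0.3157  0.2039]
pre shift [-4.06 21.3   4.92] turn [  3.4 -24.1  16. ] to [ 0.5565 -0.2157  0.2839]
```

```bash
python3 -m creep '[[[0,4,0,0,0,0,-0.1],[0,8,0,0,-4,3,-0.1],[-1,12,0.5,1,-9,6,-0.1],[-2,16,2,1.5,-14,9,-0.1],[-3,20,3.5,2.5,-19,12,-0.1],[-4,21.3,4.9,3.4,-24,16,-0.1],[-4,21.3,4.9,3.4,-24,16,-0.1]]]'
python3 - <<'E'
from h import *
d=np.array([.405,-.07,.911]); d/=np.linalg.norm(d); top=np.array([.5485,-.311,.143])
R=redR(d); g=top-.023*d
planR(g+.09*d,R,'standoff'); planR(g,R,'grasp')
print(robot.observe()['tool_pos'],robot.observe()['qpos'])
E
```

```text
time: 20.45
tool_pos: [0.5557, -0.2179, 0.2775]
tool_rot: [-3.14, 0.441, -0.174]
contact_force: [-0.0, 0.1, -1.0]
opening: 0.0415
standoff shift [6.44 9.29 5.07] turn [-0.2  1.  -0.1] to [ 0.5757 -0.3157  0.2041]
grasp shift [ 6.59  9.32 14.07] turn [-0.2  1.  -0.1] to [ 0.5392 -0.3094  0.122 ]
[ 0.55570091 -0.21793981  0.27750757] [-0.44455263  0.73834959  0.82778507 -0.1238844   1.99943507  1.27298662]
```

```bash
python3 -m creep '[[[2,3,1,0,0,0,-0.1],[4,6,3,0,0.5,0,-0.1],[6,9,4.5,-0.2,1,0,-0.1],[6.5,9.3,5,-0.2,1,0,-0.1],[6.5,9.3,5,-0.2,1,0,-0.1]]]'
python3 - <<'E'
from h import *
save('scene','s14.png',(280,190,480,350),3.5)
save('top','t14.png',(340,120,500,250),4.5)
d=np.array([.405,-.07,.911]); d/=np.linalg.norm(d); top=np.array([.5485,-.311,.143])
R=redR(d); g=top-.023*d
planR(g,R,'grasp')
E
```

```text
time: 20.95
tool_pos: [0.5763, -0.3152, 0.203]
tool_rot: [-3.141, 0.425, -0.172]
contact_force: [0.0, 0.3, -0.2]
opening: 0.0412
grasp shift [-0.06  0.15  9.19] turn [ 0.1 -0.1 -0. ] to [ 0.5392 -0.3094  0.122 ]
```

View pics/s14.png

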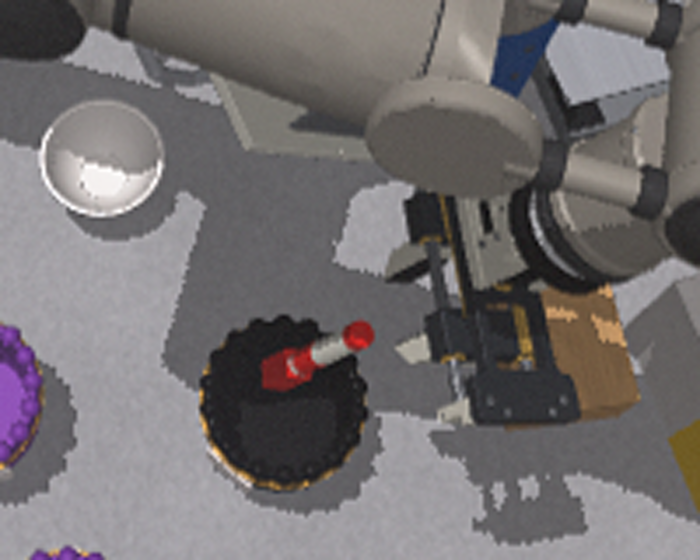

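View pics/t14.png

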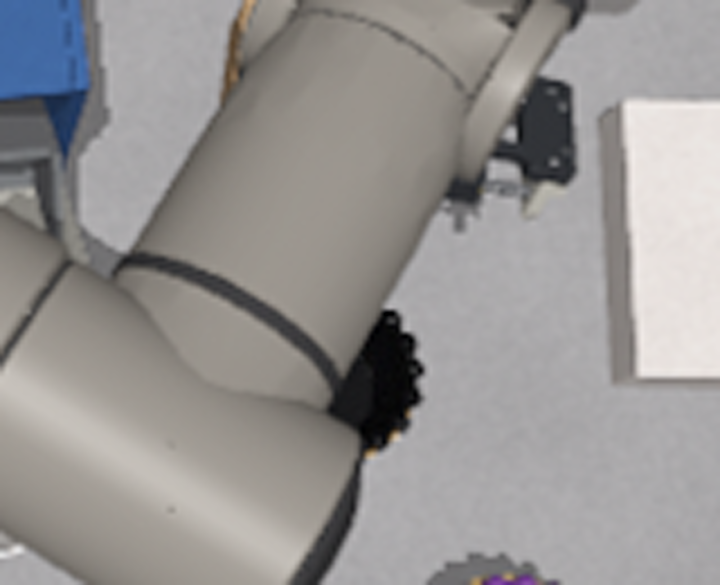

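```bash
python3 - <<'E'
from h import *
o=robot.observe(); R=Rn.from_euler('xyz',o['tool_rot']).as_matrix(); p=o['tool_pos']
f=lambda X:np.round((pr('scene',X)-[280,190])*3.5)
print('tcp',f(p),'tips',f(p+R@[0,.021,.014]),f(p+R@[0,-.021,.014]),'along',[f(p+R@[0,0,s]) for s in(.03,.067,.1)])
E
```

```text
tcp [414. 303.] tips [408. 340.] [397. 279.] along [array([389., 316.]), array([360., 331.]), array([336., 344.])]
```

The projected tool axis passes through the red marker's tip at (360,331), as it should. Advancing along the axis and gripping.

```bash
python3 -m creep '[[[0,0.1,2,0,0,0,-0.1],[0,0.1,4,0,0,0,-0.1],[0,0.1,6,0,0,0,-0.1],[0,0.1,8,0,0,0,-0.1],[0,0.1,9.2,0,0,0,-0.1],[0,0.1,9.2,0,0,0,-0.1]]]'
python3 -m creep '[[[0,0,0,0,0,0,-1],[0,0,0,0,0,0,-1],[0,0,0,0,0,0,-1],[0,0,0,0,0,0,-1],[0,0,0,0,0,0,-1],[0,0,0,0,0,0,-1]]]' 20
python3 - <<'E'
from h import *
o=robot.observe();p=o['tool_pos'];d=np.array([.405,-.07,.911])
Rm=Rn.from_euler('xyz',o['tool_rot']).as_matrix()
planR(p+.10*d,Rm,'along'); planR(p+[-.02,0.02,.21],Rn.from_euler('xyz',[np.pi,0,-.16]).as_matrix(),'up,vertical')
E
```

```text
time: 21.65
tool_pos: [0.5395, -0.3073, 0.1222]
tool_rot: [3.141, 0.422, -0.169]
contact_force: [0.5, 0.0, -0.1]
opening: 0.0414
time: 22.25
tool_pos: [0.5398, -0.3076, 0.1228]
tool_rot: [3.14, 0.421, -0.17]
contact_force: [0.6, -1.3, 4.2]
opening: 0.0175
along shift [ 0.03  0.02 -9.99] turn [-0.  0. -0.] to [ 0.5803 -0.3146  0.2139]
up,vertical shift [-10.69  -1.61 -18.22] turn [-0.  24.1 -0.5] to [ 0.5198 -0.2876  0.3328]
```

```bash
python3 -m creep '[[[0,0,-2,0,0,0,-1],[0,0,-5,0,0,0,-1],[0,0,-9,0,0,0,-1],[-2,0,-12,0,4,0,-1],[-5,-1,-15,0,12,0,-1],[-8,-1.6,-17,0,20,0,-1],[-10.7,-1.6,-18.2,0,24,-0.5,-1],[-10.7,-1.6,-18.2,0,24,-0.5,-1]]]'
python3 - <<'E'
from h import *
save('scene','s15.png',(280,90,480,350),2.3)
plan((.568,.05,.335,6.5))
E
```

```text
time: 23.05
tool_pos: [0.5176, -0.2875, 0.3383]
tool_rot: [3.138, -0.006, -0.162]
contact_force: [0.5, -0.1, -0.0]
opening: 0.0177
now [ 0.5185 -0.2876  0.3356] [ 1.799e+02 -1.000e-01 -9.300e+00] open 0.0175 t 23.1 F [ 0.3 -0.  -0.9]
 -> (0.568, 0.05, 0.335, 6.5) shift [-5.600e-01 -3.412e+01  1.000e-02] turn [  0.1  -0.1 -15.8]
```

View pics/s15.png

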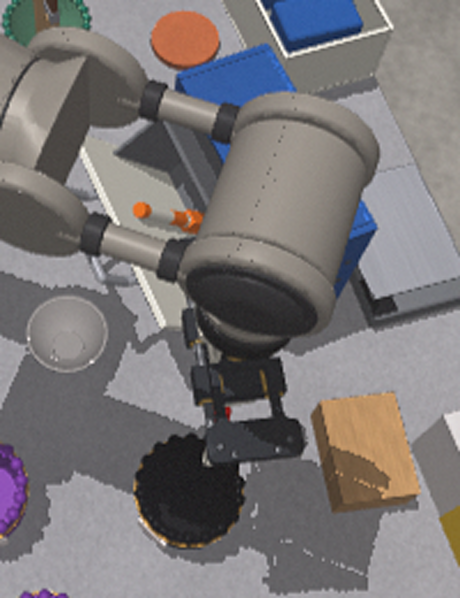

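Red is out and held, and the pot is empty and upright. Carrying red to the left third of the pocket.

```bash
python3 -m creep '[[[0,-3,0,0,0,-2,-1],[0,-7.5,0,0,0,-4,-1],[0,-12,0,0,0,-6,-1],[0,-16.5,0,0,0,-8,-1],[0,-21,0,0,0,-10,-1],[-0.3,-25.5,0,0,0,-12,-1],[-0.6,-30,0,0,0,-14,-1],[-0.6,-34,0,0,0,-15.8,-1]]]'
python3 -m creep '[[[0,0,0,0,0,0,-1]]]'
python3 - <<'E'
from h import *
save('scene','s16.png',(280,90,480,350),2.3)
plan((.568,.05,.213,6.5))
E
```

```text
time: 23.9
tool_pos: [0.5678, 0.0515, 0.3326]
tool_rot: [3.141, 0.003, 0.116]
contact_force: [1.5, -0.0, -1.0]
opening: 0.0177
time: 24.0
tool_pos: [0.5684, 0.0564, 0.3303]
tool_rot: [-3.14, 0.007, 0.123]
contact_force: [-0.7, -0.0, -0.4]
opening: 0.0172
now [0.5682 0.0545 0.3297] [-180.     0.5    6.9] open 0.0176 t 24.1 F [-0.6 -1.1 -1.1]
 -> (0.568, 0.05, 0.213, 6.5) shift [ 0.03  0.44 11.67] turn [-0.   0.5  0.4]
```

View pics/s16.png

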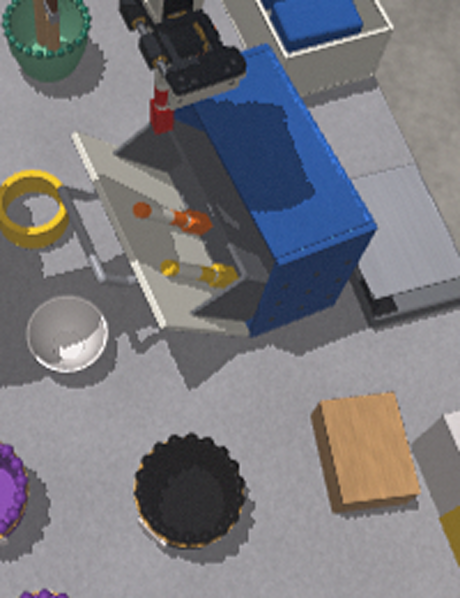

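```bash
python3 -c "
from h import *
X=px('scene',(280+162/2.3,90+122/2.3),.207);print(X)"
python3 -m creep '[[[0,0.6,3,0,0,0,-1],[0,1.2,6,0,0,0,-1],[0,1.2,9,0,0,0,-1],[0,1.2,11,0,0,0,-1],[0,1.2,11.7,0,0,0,-1],[0,1.2,11.7,0,0,0,-1]]]'
```

```text
[0.57757858 0.06221924 0.207     ]
time: 24.65
tool_pos: [0.5684, 0.0417, 0.2109]
tool_rot: [-3.141, 0.013, 0.12]
contact_force: [-0.0, -0.8, -0.5]
opening: 0.0173
```

```bash
python3 -m creep '[[[0,0,0,0,0,0,-0.1],[0,0,0,0,0,0,-0.1],[0,0,0,0,0,0,-0.1],[0,0,0,0,0,0,-0.1],[0,0,-4,0,0,0,-0.1],[0,0,-8,0,0,0,-0.1],[0,0,-12,0,0,0,-0.1],[0,0,-12,0,0,0,-0.1]]]'
python3 - <<'E'
from h import *
save('scene','s17.png',(280,90,480,350),2.3)
save('top','t17.png',(240,80,450,240),3.5)
plan((.40,-.03,.335,96.5))
E
```

```text
time: 25.45
tool_pos: [0.5718, 0.0419, 0.3376]
tool_rot: [3.14, 0.001, 0.12]
contact_force: [0.9, 0.0, -0.4]
opening: 0.0416
now [0.57   0.0419 0.332 ] [-180.     0.6    6.9] open 0.0412 t 25.6 F [ 0.7  1.  -0.6]
 -> (0.4, -0.03, 0.335, 96.5) shift [-17.74   5.11  -0.12] turn [ -0.5   0.5 -89.6]
```

View pics/s17.png

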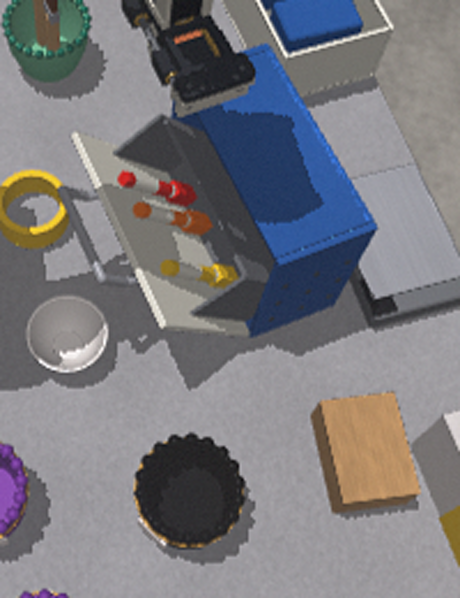

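All three markers lie on the panel inside the pocket, and the pot is empty and standing. Returning to the bar to close the flap.

```bash
python3 -m creep '[[[0,0,0,0,0,-8.5,-0.1],[-2,1,0,0,0,-17,-0.1],[-4,2,0,0,0,-25.5,-0.1],[-6,3,0,0,0,-34,-0.1],[-8,4,0,0,0,-42.5,-0.1],[-10,5,0,0,0,-51,-0.1],[-12,6,0,0,0,-59.5,-0.1],[-12.6,6.4,0,0,0,-68,-0.1]]]'
python3 -c "
from h import *
plan((.452,-.037,.33,96),(.452,-.037,.184,96))"
```

```text
time: 26.35
tool_pos: [0.4505, -0.0372, 0.332]
tool_rot: [-3.129, 0.004, 1.312]
contact_force: [0.2, -0.2, -0.1]
opening: 0.0415
now [ 0.4505 -0.0372  0.332 ] [-179.3    0.2   75.2] open 0.0415 t 26.4 F [ 0.2 -0.2 -0.1]
 -> (0.452, -0.037, 0.33, 96) shift [0.06 0.14 0.2 ] turn [ -0.7   0.1 -20.8]
 -> (0.452, -0.037, 0.184, 96) shift [ 0.12  0.32 14.8 ] turn [ -0.7   0.1 -20.8]
```

```bash
python3 -m creep '[[[0,0.1,0,0,0,-8,-0.1],[0,0.1,0,-0.7,0,-16,-0.1],[0,0.2,2,-0.7,0,-20.8,-0.1],[0,0.2,4,-0.7,0,-20.8,-0.1],[0,0.2,5,-0.7,0,-20.8,-0.1],[0,0.2,5,-0.7,0,-20.8,-0.1]]]'
python3 - <<'E'
from h import *
save('scene','s18.png',(280,90,480,350),2.3)
save('top','t18.png',(240,80,450,240),3.5)
plan((.452,-.037,.184,96))
E
```

```text
time: 26.95
tool_pos: [0.4507, -0.0375, 0.2801]
tool_rot: [-3.136, 0.0, 1.675]
contact_force: [-0.1, 0.7, 0.4]
opening: 0.0413
now [ 0.4519 -0.0378  0.2821] [-1.799e+02  1.000e-01  9.600e+01] open 0.0414 t 27.1 F [-0.9  0.7  0. ]
 -> (0.452, -0.037, 0.184, 96) shift [0.09 0.04 9.81] turn [-0.1  0.1 -0. ]
```

View pics/s18.png

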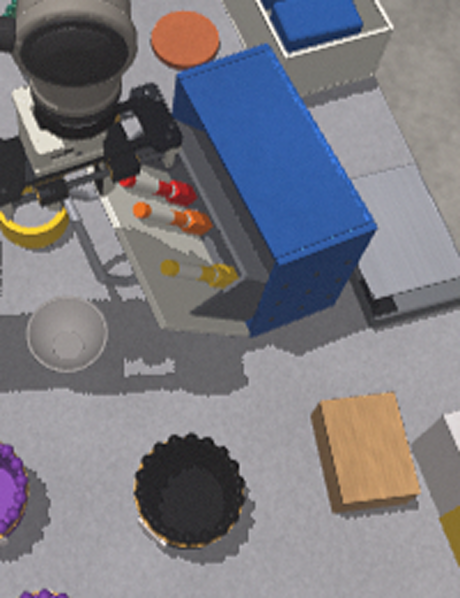

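View pics/t18.png

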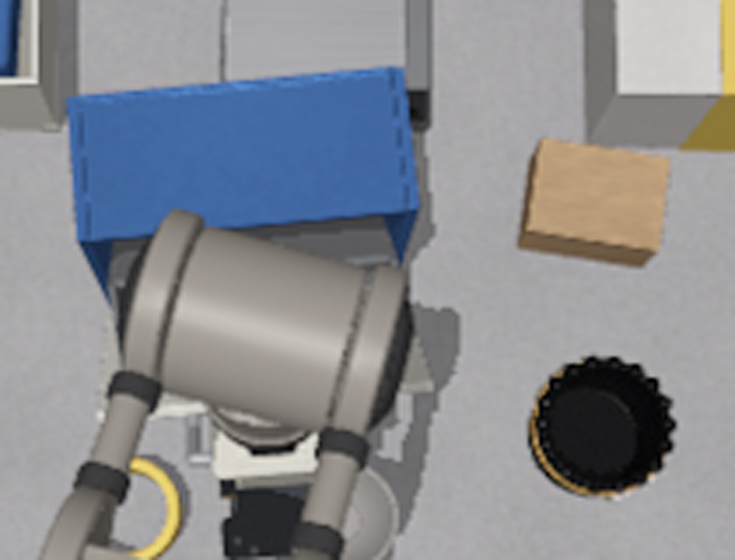

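The pot is fully empty in both views. Gripping the bar again.

```bash
python3 -m creep '[[[0,0,3,0,0,0,-0.1],[0,0,5,0,0,0,-0.1],[0,0,7,0,0,0,-0.1],[0,0,8.5,0,0,0,-0.1],[0,0,9.8,0,0,0,-0.1],[0,0,9.8,0,0,0,-0.1]]]'
python3 -m creep '[[[0,0,0,0,0,0,-1],[0,0,0,0,0,0,-1],[0,0,0,0,0,0,-1],[0,0,0,0,0,0,-1],[0,0,0,0,0,0,-1]]]' 25
```

```text
time: 27.65
tool_pos: [0.4514, -0.0378, 0.1835]
tool_rot: [-3.138, 0.001, 1.675]
contact_force: [-0.5, 0.3, -0.4]
opening: 0.0413
time: 28.15
tool_pos: [0.4527, -0.0378, 0.1841]
tool_rot: [3.141, 0.001, 1.675]
contact_force: [5.0, 0.8, -1.3]
opening: 0.0114
```

```bash
python3 -m creep '[[[0,0.6,-0.5,0,0,0,-1],[0,1.3,-1.1,0,0,0,-1],[0,2.1,-1.7,0,0,0,-1],[0,3.0,-2.35,0,0,0,-1],[0,4.0,-2.95,0,0,0,-1],[0,5.0,-3.55,0,0,0,-1],[0,6.0,-4.05,0,0,0,-1],[0,7.05,-4.5,0,0,0,-1]]]'
python3 -c "
from h import *
c=.6135,-.020
plan((.589,-.0225,.2475,96))"
```

```text
time: 28.95
tool_pos: [0.5224, -0.0298, 0.2312]
tool_rot: [-3.141, 0.001, 1.675]
contact_force: [-6.9, 3.3, 12.3]
opening: 0.0108
now [ 0.5224 -0.0298  0.2312] [-179.9    0.    96. ] open 0.0108 t 28.9 F [-6.9  3.3 12.3]
 -> (0.589, -0.0225, 0.2475, 96) shift [ 0.03  6.69 -1.64] turn [-0.1  0.  -0. ]
```

```bash
python3 -m creep '[[[0,1.1,-0.3,0,0,0,-1],[0,2.2,-0.7,0,0,0,-1],[0,3.3,-1.0,0,0,0,-1],[0,4.4,-1.25,0,0,0,-1],[0,5.5,-1.45,0,0,0,-1],[0,6.2,-1.55,0,0,0,-1],[0,6.7,-1.6,0,0,0,-1],[0,6.7,-1.6,0,0,0,-1]]]'
```

```text
time: 29.75
tool_pos: [0.5902, -0.0219, 0.248]
tool_rot: [3.14, -0.0, 1.676]
contact_force: [0.7, 4.3, 5.2]
opening: 0.0111
```

```bash
python3 -m creep '[[[0,0.3,0,0,0,0,-1],[0,0.5,0,0,0,0,-1],[0,0.5,0,0,0,0,-1]]]'
```

```text
time: 30.05
tool_pos: [0.5953, -0.0212, 0.2485]
tool_rot: [3.14, -0.0, 1.676]
contact_force: [-1.8, 2.0, 5.0]
opening: 0.0109
```

```bash
python3 -m creep '[[[0,0.3,0,0,0,0,-1],[0,0.6,0,0,0,0,-1],[0,0.6,0,0,0,0,-1]]]'
```

```text
time: 30.35
tool_pos: [0.5956, -0.0212, 0.2484]
tool_rot: [-3.128, -0.001, 1.676]
contact_force: [-25.0, -1.8, 13.2]
opening: 0.0109
```

The end stop has been reached: 25 N and no more travel at x = 0.5956. Releasing, rising and checking.

```bash
python3 -m creep '[[[0,-0.3,0,0,0,0,-1],[0,-0.3,0,0,0,0,-0.1],[0,-0.3,0,0,0,0,-0.1],[0,-0.3,0,0,0,0,-0.1],[0,-0.3,-2,0,0,0,-0.1],[0,-0.3,-5,0,0,0,-0.1],[0,-0.3,-9,0,0,0,-0.1],[0,-0.3,-10,0,0,0,-0.1]]]'
python3 -m creep '[[[0,-5,0,0,0,0,-0.1],[4,-9,0,0,0,0,-0.1],[8,-13,0,0,0,0,-0.1],[13,-16,0,0,0,0,-0.1],[17,-18,0,0,0,0,-0.1],[20,-18,0,0,0,0,-0.1],[22,-18,0,0,0,0,-0.1],[22,-18,0,0,0,0,-0.1]]]'
python3 - <<'E'
from h import *
save('scene','s19.png',(280,90,480,350),2.3)
save('top','t19.png',(200,70,450,240),3.1)
T=lambda u,v:(200+u/3.1,70+v/3.1)
plan()
E
```

```text
time: 31.15
tool_pos: [0.5955, -0.0217, 0.3531]
tool_rot: [-3.136, 0.001, 1.676]
contact_force: [0.2, -0.2, 0.4]
opening: 0.0417
time: 31.95
tool_pos: [0.3928, 0.1803, 0.3537]
tool_rot: [-3.136, 0.001, 1.679]
contact_force: [0.1, -0.8, 0.0]
opening: 0.0413
now [0.3935 0.1782 0.3535] [-1.797e+02  1.000e-01  9.610e+01] open 0.0413 t 32.0 F [-0.6  0.5  0.4]
```

View pics/s19.png

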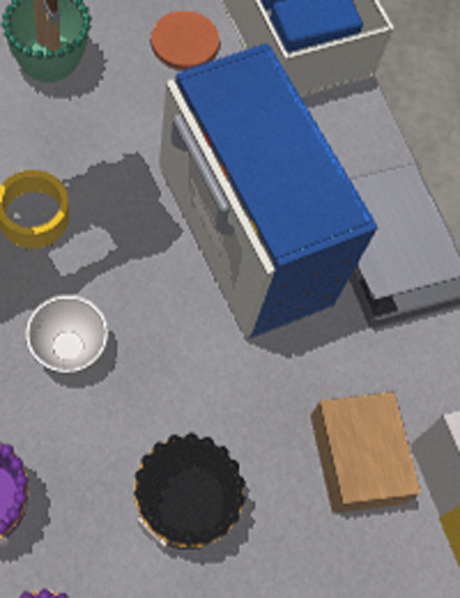

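View pics/t19.png

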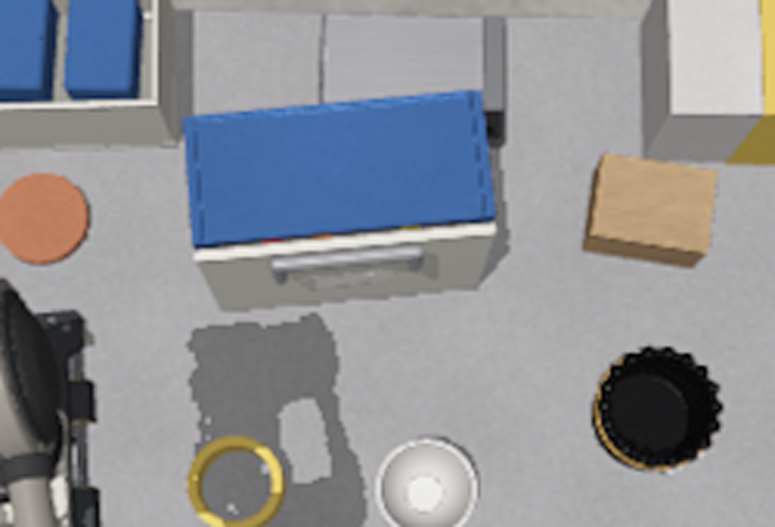

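The flap looks flush, and slivers of the three markers show behind the panel's top edge. Now a number for the tilt: I'll compare the panel's top front edge with its bottom edge.

```bash
python3 - <<'E'
from h import *
im=cv2.imread('pics/t19.png'); cv2.imwrite('pics/t19c.png',cv2.resize(im[210:330,170:520],None,fx=2.2,fy=2.2,interpolation=cv2.INTER_CUBIC))
T=lambda u,v:(200+u/3.1,70+v/3.1)
ex=np.array([.9935,.113])
for n,p,z in [('topL',(197,259),.21),('topR',(494,234),.21),('botL',(219,311),.015),('botR',(477,289),.015),('barL',(275,271),.245),('barR',(421,252),.245)]:
    X=px('top',T(*p),z); print(n,np.round(X,4),'along rack x',round(X[:2]@ex,4))
E
```

```text
topL [0.6001 0.1122 0.21  ] along rack x 0.6089
topR [ 0.6283 -0.1508  0.21  ] along rack x 0.6072
botL [0.6021 0.1172 0.015 ] along rack x 0.6114
botR [ 0.6313 -0.1533  0.015 ] along rack x 0.6099
barL [0.5804 0.0395 0.245 ] along rack x 0.5811
barR [ 0.5997 -0.0848  0.245 ] along rack x 0.5862
```

View pics/t19c.png

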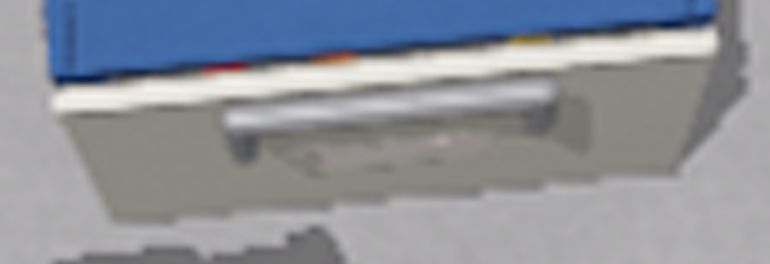

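```bash
python3 - <<'E'
import cv2,numpy as np
a=cv2.imread('pics/top0.png')[100:175,255:365]
from h import *
b=robot.read_camera('top')[100:175,255:365,::-1]
v=np.vstack([cv2.resize(x,None,fx=6,fy=4,interpolation=cv2.INTER_NEAREST) for x in(a,b)])
cv2.imwrite('pics/cmp.png',v)
ga,gb=[cv2.cvtColor(np.ascontiguousarray(x),cv2.COLOR_BGR2GRAY).astype(np.float32)[38:62,30:95] for x in(a,b)]
print(cv2.phaseCorrelate(ga,gb,cv2.createHanningWindow(ga.shape[::-1],cv2.CV_32F)))
E
```

```text
((-0.48860563754304565, -0.7138087467146725), 0.7506470492592564)
```

View pics/cmp.png

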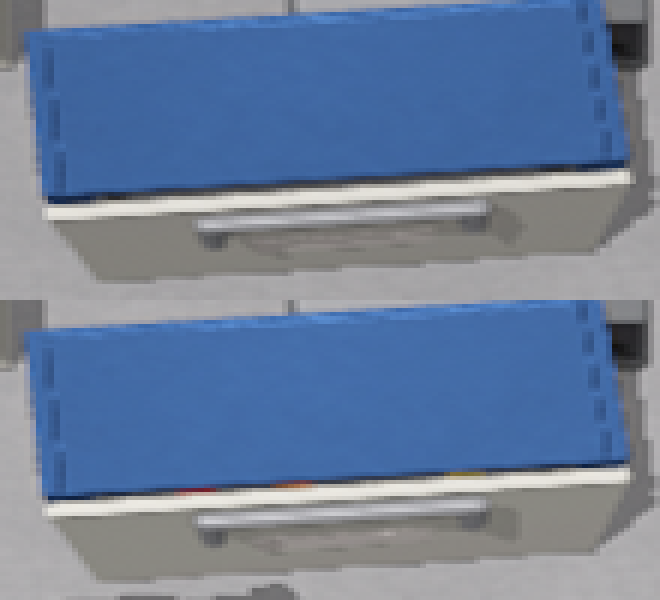

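The flap is about 2 mm further in than at the start, so nearly shut. My 3 mm retreat while still gripping may have eased it back, so I'll push the bar once more with closed fingers from the front.

```bash
python3 -c "
from h import *
plan((.535,-.028,.345,96.5),(.535,-.028,.243,96.5))"
```

```text
now [0.3937 0.1777 0.3536] [-1.796e+02  1.000e-01  9.600e+01] open 0.0412 t 32.1 F [ 0.8 -0.5  1. ]
 -> (0.535, -0.028, 0.345, 96.5) shift [-21.93  11.91   0.82] turn [-0.4  0.1 -0.5]
 -> (0.535, -0.028, 0.243, 96.5) shift [-21.91  11.97  11.02] turn [-0.4  0.1 -0.5]
```

```bash
python3 -m creep '[[[-3,2,0,0,0,0,-1],[-7,4,0,0,0,0,-1],[-11,6,0,0,0,0,-1],[-15,8,0,0,0,0,-1],[-19,10,0.5,-0.4,0,0,-1],[-21.9,11.9,0.8,-0.4,0,0,-1],[-21.9,11.9,3,-0.4,0,0,-1],[-21.9,11.9,6,-0.4,0,0,-1]]]'
python3 -m creep '[[[0,0,2,0,0,0,-1],[0,0,4,0,0,0,-1],[0,0,4.5,0,0,0,-1],[0,0,4.5,0,0,0,-1]]]'
```

```text
time: 32.9
tool_pos: [0.5356, -0.031, 0.2929]
tool_rot: [3.139, 0.003, 1.671]
contact_force: [0.7, 0.2, -0.4]
opening: 0.0002
time: 33.3
tool_pos: [0.5354, -0.0323, 0.2473]
tool_rot: [3.14, 0.002, 1.669]
contact_force: [0.0, 0.1, -0.8]
opening: 0.0004
```

```bash
python3 -m creep '[[[0,0.7,0,0,0,0,-1],[0,1.4,0,0,0,0,-1],[0,2.0,0,0,0,0,-1],[0,2.5,0,0,0,0,-1],[0,2.5,0,0,0,0,-1]]]'
```

```text
time: 33.8
tool_pos: [0.5611, -0.0296, 0.2474]
tool_rot: [3.14, 0.003, 1.67]
contact_force: [-0.3, 0.4, -0.2]
opening: 0.0007
```

```bash
for i in 1 ; do python3 -m creep '[[[0,0.4,0,0,0,0,-1],[0,0.7,0,0,0,0,-1],[0,0.7,0,0,0,0,-1]]]'; done
```

```text
time: 34.1
tool_pos: [0.5683, -0.0289, 0.2473]
tool_rot: [3.14, 0.003, 1.67]
contact_force: [-0.2, 0.4, 0.5]
opening: 0.0004
```

```bash
python3 -m creep '[[[0,0.3,0,0,0,0,-1],[0,0.6,0,0,0,0,-1],[0,0.6,0,0,0,0,-1]]]'
```

```text
time: 34.4
tool_pos: [0.5735, -0.0283, 0.2473]
tool_rot: [-3.141, 0.002, 1.67]
contact_force: [-5.4, -0.6, 2.2]
opening: 0.0001
```

```bash
python3 -m creep '[[[0,0.3,0,0,0,0,-1],[0,0.5,0,0,0,0,-1],[0,0.5,0,0,0,0,-1]]]'
```

```text
time: 34.7
tool_pos: [0.574, -0.0283, 0.2473]
tool_rot: [-3.129, 0.002, 1.67]
contact_force: [-20.4, -3.0, 10.0]
opening: 0.0005
```

It stops hard at x = 0.574 with 20 N, so the flap is against its stop. Backing away and doing the final check.

```bash
python3 -m creep '[[[0,-2,0,0,0,0,-1],[0,-5,0,0,0,0,-1],[0,-7,-3,0,0,0,-1],[0,-9,-7,0,0,0,-1],[4,-12,-10,0,0,0,-1],[8,-15,-10,0,0,0,-1],[13,-17,-10,0,0,0,-1],[17,-17,-10,0,0,0,-1]]]'
python3 -m creep '[[[2,0,0,0,0,0,-1],[4,0,0,0,0,0,-1],[4,0,0,0,0,0,-1],[4,0,0,0,0,0,-1]]]'
python3 - <<'E'
from h import *
save('top','t20.png',(160,70,450,240),2.7)
save('scene','s20.png',None,1.2)
look('top',['green_pot','bowl','tape_roll','carton'])
plan()
E
```

```text
time: 35.5
tool_pos: [0.3875, 0.125, 0.3502]
tool_rot: [-3.131, 0.002, 1.668]
contact_force: [0.6, 0.3, 0.4]
opening: 0.0003
time: 35.9
tool_pos: [0.3836, 0.1648, 0.3501]
tool_rot: [-3.131, 0.003, 1.669]
contact_force: [0.0, -0.1, 0.1]
opening: 0.0004
top bowl 0.85 [ 0.415 -0.106  0.02 ]
top tape_roll 0.54 [0.424 0.094 0.045]
top carton 0.94 [ 0.707 -0.33   0.064]
now [0.3838 0.1642 0.3501] [-1.794e+02  1.000e-01  9.550e+01] open 0.0006 t 36.2 F [-0.1  0.4 -0. ]
```

View pics/s20.png

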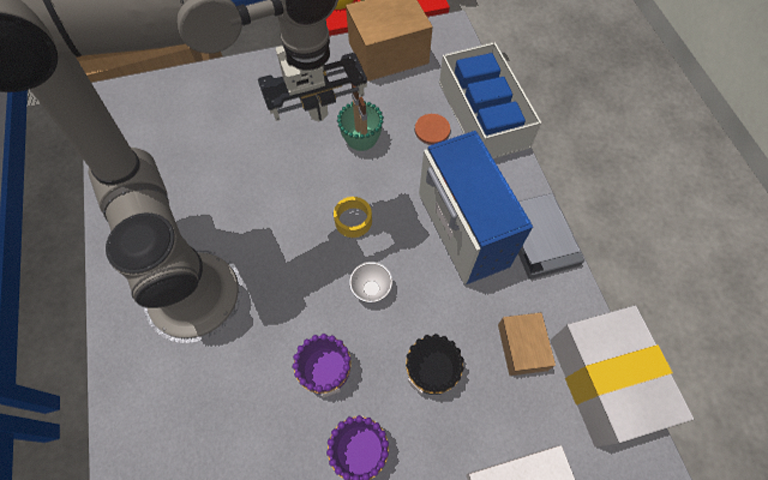

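View pics/t20.png

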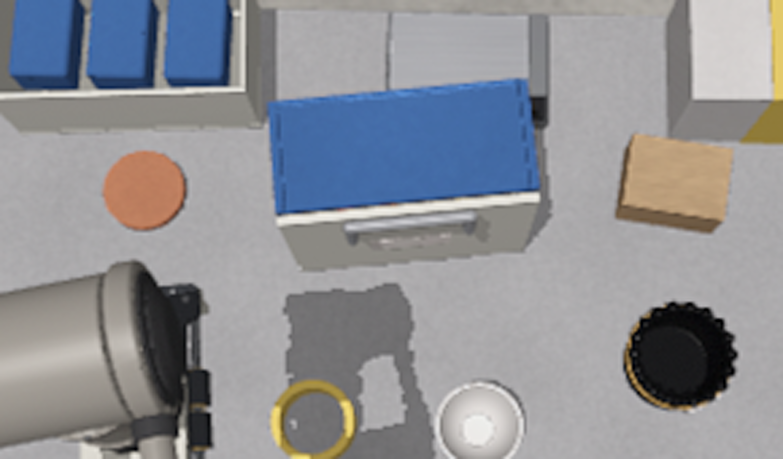

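The flap is now flush, with the gap to the roof gone. Everything else is in place and the arm is clear. Handing in.

```bash
python3 -c "
from cell import robot
print(robot.hand_in())"
```

```text
the job is handed in; nothing more can be done
None
```

I emptied the black pot, moved its three markers into the pocket behind the flap, and shut the flap again. The job is handed in at about 36 s; hand-in gives no verdict.

- **Markers:** Only red, yellow and orange were in the pot; no blue marker showed in either camera. Just before closing, the pictures showed all three lying in the pocket and the pot empty.
- **Flap opening:** I pulled it out to about 0.66–0.68 rad, going by how far the bar moved.
- **Knock on the way:** The black pot was shoved about 2 cm while I held nothing. Red then leaned over, so I took orange first and gripped red with the tool tilted.
- **Flap closing:** After my first close, a small gap still showed under the roof, because I had backed off while still gripping the bar. I pushed again with closed fingers until it stopped hard at about 20 N. The last pictures show the flap flush, but I only checked its angle by eye and by that stop.
- **Final pictures:** The black pot stands upright and empty, and the saucer and both purple pots look untouched. The bowl, tape roll and carton read within about 2 cm of their starting positions, about as closely as the two cameras agree.
- **Not confirmed:** The last network search did not find the green pot, though it and its brushes look unmoved in the picture. With the flap shut, the markers themselves can no longer be seen.

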